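Shake the last ball out of the grinding vial

ROBOT

A 6-joint arm with a two-finger parallel gripper is mounted at the origin on the work surface. World frame = base frame: x ahead of the robot, y to its left, z up, the work surface at z = 0. Lengths are in m, angles in degrees, forces in N, time in s.
With the tool pointing down it reaches from about 0.275 to 0.85 m from the base axis. Payload 5.2 kg.
Tool frame: the origin (TCP) lies midway between the tips of the shut fingers; the grasp point (between the pads) lies 19 mm behind it; z points along the fingers, y is the direction in which the jaws open and shut (so a half turn about z gives the same grasp; the last joint's range is limited). The gripper opens to 85 mm and grips with 20 to 120 N. Pads are 22 mm wide; open, the fingers measure 114 mm over their backs; the gripper's body (76 mm by 85 mm) begins 54 mm behind the grasp point. The pads swing forward as they close: fully open they stand 13 mm farther back than shut.
Start: joints at [55.531, 14.817, 87.949, -0, 77.235, -11.62], TCP at [0.214, 0.507, 0.231] pointing down, gripper open.
Joint ranges: [-179.93, 179.93], [-52.35, 119.4], [10.71, 147.94], [-69.91, 249.91], [12.55, 155.21], [-178.61, 178.61]. Speed limits (degrees/s): [147.25, 147.25, 180, 180, 180, 180].

INTERFACE

Orientations are given as [roll, pitch, yaw] about the fixed x, y, z axes, in that order (R = Rz(yaw) Ry(pitch) Rx(roll)).
In Python, from plant import env gives the robot as it stands.
- The arm moves only by the tool step_arm, never from a script. Its argument "targets" is a list of rows, each an object with "delta_rot": the turn, a rotation vector about the tool's x, y, z in rad, a list of three; "offset": the shift along the tool's x, y, z in m, a list of three; "gripper": the opening, from 0 (shut) to 1 (fully open). In form: [{"delta_rot": [ax, ay, az], "offset": [dx, dy, dz], "gripper": gripper}, ...]. A call has 1 to 10 rows; each row shifts and turns the commanded pose from where the row before left it, along the tool's axes as they then stand; what a row does not reach is not made up. A row lasts 1/12 s, in which the tool goes at most 41.7 mm and 7.16 degrees, less where a joint would pass 70% of its speed; a pose out of reach is approached as far as the arm can. A call is refused whole if a number of a shift passes 0.0417 or a number of a turn 0.125, either way. A call with a gripper value outside its range is refused whole. The fingers move at their own pace and stop on an object; "newtons" is the grip in N (left out, the last holds). Time passes only in rows, so rows that do not move let the fingers close. It gives the time, the measured TCP pose, the force and the opening at its end, in the units of the state.
- env.read_state(): the state, without advancing time (a new reading comes with each control period).
- env.read_camera(name): name is "side" or "top"; returns a dict with "color" (420x560x3 uint8, red, green, blue), "mtx" (3x3 intrinsics, pixels), "R" (3x3) and "t" (3): a world point X has camera coordinates R X + t. Camera axes: x right, y down, z forward; pixel columns grow to the right and rows downward; lengths in m; the calibration is good to about 2 mm. A picture is of the moment at which its call begins. There is no depth.
- env.sign_off(): hands the job in, once; it reports no verdict.
The state is a dict: "clock": time; "joint_pos": joint angles; "joint_velocities": joint speeds; "tau": joint torques, N m; "ee_pos": TCP position; "orientation": TCP orientation; "wrist_force": force on the tool from outside, world axes, zero at the start; "moment": the same for the moment, N m; "opening": finger opening in m.
Only numpy, scipy, OpenCV 4.12 (cv2) and the standard library are available. Lean on these libraries where they do the work, as an engineer would, in place of code of your own. Each camera call takes 0.05 s, during which the arm holds its last target. There are 200 camera calls.

TASK

Empty the grinding vial into the steel tray: take it from its cradle, turn its mouth well down over the tray and shake it along its length until it no longer gets lighter and all three balls are in the tray. Then lay the empty vial back in its cradle, mouth up as it was, let go, and leave the other things on the bench where they are.

Things in the scene. Friction and masses are not known exactly. Their poses are not given: they have to be found in the camera images.
- vial_mid (a point): opaque aluminium grinding vial: a round open cup, 40 mm across, 100 mm long, 5 mm wall, bore 30 mm wide, 90 mm deep, 170 g empty (exact). Point: the vial's centre, on its axis, 50 mm from both ends; z runs along the axis towards the open mouth. It starts in the cradle leaning 45 degrees, mouth up and away from the robot, three balls inside. Grip it firmly by its round sides at the middle
- vial_mouth (a point): centre of the vial's open mouth, on its axis, 50 mm from its centre; same axes. Two of the balls are loose and roll out when the mouth points clearly below level. The third clings to the floor of the vial until shaken
- ball0_center (a point): steel ball like the others, the one that clings: it sits on the axis in the vial's floor, held by sprung studs that let go at about 0.6 N along the axis; its weight alone does not free it with the mouth 40 to 60 degrees below level. A sharp stroke along the axis does: 6 m/s2 or more away from the mouth, or braking after a move mouth first (50 to 80 mm in 0.2 s). The point is its centre
- ball1_center (a point): polished steel grinding ball, 24 mm across, about 57 g (up to 10 % more or less, hidden), loose in the vial, in the middle; the point is its centre
- ball2_center (a point): polished steel grinding ball, 24 mm across, about 57 g (up to 10 % more or less, hidden), loose in the vial, nearest the mouth; the point is its centre
- seat (a point): where the vial's centre lies when seated in the cradle, 90 mm above the bench. This point's x axis is level, to the side to which the mouth leans; z is up. The seated vial's axis is (1, 0, 1)/sqrt 2 in this frame. The seat is open above: the vial can be lifted straight up and lowered straight down
- cradle: fixed grey stand, base 130 x 80 mm, axes as the seat's, origin under the seat; two V saddles and a foot plate carry the vial from below, at its last 20 mm at either end; saddles reach 26 mm to either side, below the axis. Leave a few mm to the foot plate. The vial's middle 55 mm is free for fingers on both sides, but for a 16 mm wide spine that begins 32 mm below the axis
- tray: fixed square steel tray, 220 x 220 mm outside, 60 mm high, 4 mm walls and floor, open above; origin at the centre of its underside, z axis up
- beaker: bystander: glass beaker 52 mm across, 70 mm high, between tray and cradle; origin under its centre
- pen: bystander: pen 130 mm long, 14 mm high, lying between tray and cradle; origin under its centre
- tip_box: bystander: closed plastic box 120 x 85 x 60 mm, towards the right edge; origin under its centre
- wash_bottle: bystander: white bottle 70 mm across, 160 mm high, towards the left edge; origin under its centre
Mind the look-alikes: they are no part of the job. What is shaped like the cradle but red or turquoise is not meant.

How it is judged (in metres and radians):
On the way:
1. all three balls are out of the vial and lie in the tray (x of ball0_center in the frame of tray between -0.108 and 0.108 m and y of ball0_center in the frame of tray between -0.108 and 0.108 m and z of each of ball0_center, ball1_center, ball2_center in the frame of tray below 0.045 m and x of ball1_center in the frame of tray between -0.108 and 0.108 m and y of ball1_center in the frame of tray between -0.108 and 0.108 m and x of ball2_center in the frame of tray between -0.108 and 0.108 m and y of ball2_center in the frame of tray between -0.108 and 0.108 m), for 0.2 s.
At the end, for the whole second after the job is handed in: All three balls lie inside the tray; the vial lies at rest in its cradle, its centre within 10 mm of its seat, leaning within 7 degrees of the cradle's 45 degrees, mouth up on the side it was (all of step 1 and distance between vial_mid and seat below 0.01 m and angle between vial_mid's own z axis and vertical between 0.65 and 0.92 rad and x of vial_mouth in the frame of seat above 0.025 m and linear speed of vial below 0.02 m/s); the robot touches nothing.
It fails at once if a bystander on the bench is shoved more than 30 mm or knocked over (distance of any of beaker, pen, tip_box, wash_bottle from where it was at the start of the episode above 0.03 m or angle between any of beaker, pen, tip_box, wash_bottle's own z axis and vertical above 0.5 rad).
It also fails if it takes over 64 s, if anything falls off the work surface, if the arm or the gripper's body presses on something with over 40 N, if the wrist force passes 120 N, or if a joint passes its speed limit or range.

## Working session

There is one attempt and no reset: what is moved stays moved. The work goes in short steps, Python scripts to look and compute and a tool call to move; the robot and the scene stay as the last step left them, time stands still between calls to the robot, and variables do not carry over. Pictures are saved under pics/ and viewed, about 8 in all and at most 12, crops included, and the job is handed in when it is done.

Besides the shell and the picture viewer there is one more tool, called after "Request:" by a JSON object that holds its "method" and its "body". step_arm: Moves the arm, as the interface text tells. Its arguments: {"type":"object","properties":{"targets":{"type":"array"},"newtons":{"type":"number"}},"required":["targets"]}

```bash
ls; mkdir -p pics
python3 - <<'E'
from plant import env
import cv2,pickle
d={}
for n in("side","top"):
    c=env.read_camera(n);d[n]=c;cv2.imwrite(f"pics/{n}0.png",c["color"][:,:,::-1])
    print(n,c["mtx"].tolist(),c["R"].round(3).tolist(),c["t"])
pickle.dump(d,open("c0.pkl","wb"))
print(env.read_state())
E
```

```text
pics
side [[417.1414078360125, 0.0, 278.24980483724426], [0.0, 417.1414078360125, 209.09085328294623], [0.0, 0.0, 1.0]] [[-1.0, -0.014, -0.0], [-0.009, 0.663, -0.748], [0.01, -0.748, -0.663]] [0.49268002 0.09404003 1.10538477]
top [[436.5082917358361, 0.0, 282.4528472314681], [0.0, 436.5082917358361, 205.8245598686701], [0.0, 0.0, 1.0]] [[-0.071, -0.997, 0.0], [-0.976, 0.07, -0.207], [0.206, -0.015, -0.978]] [0.00615897 0.51892766 1.19929275]
{'clock': 0.1, 'joint_pos': array([ 5.55313181e+01,  1.48547840e+01,  8.80048291e+01, -3.06353715e-04,
        7.72347466e+01, -1.16183513e+01]), 'joint_velocities': array([ 0.03087829, -0.12420325, -0.06532031, -0.03232638, -0.05046052,
        0.04964787]), 'tau': array([ 1.49922371e-04, -4.46970034e+01, -2.91245270e+01, -2.78912003e-04,
        6.27620408e-03,  8.49038429e-05]), 'ee_pos': array([0.21327419, 0.50645131, 0.23056049]), 'orientation': array([-1.79907513e+02, -1.87107021e-02,  1.57149722e+02]), 'wrist_force': array([-0.00104969,  0.34648912, -0.06882352]), 'moment': array([ 0.02648457,  0.01265297, -0.0125851 ]), 'opening': 0.08524275848197103}
```

View pics/top0.png

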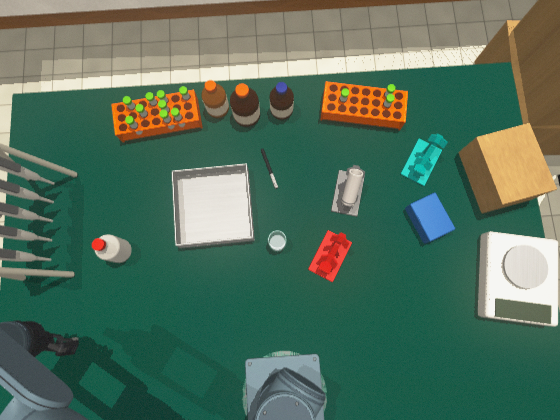

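View pics/side0.png

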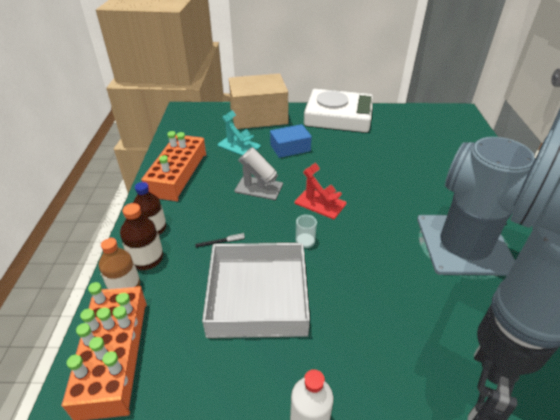

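Three cradle-shaped stands: the red one at top (331,256)/side (321,195), the turquoise one at top (425,158)/side (238,140), and the grey one at top (349,188)/side (258,175). Only the grey one holds the aluminium vial and it is grey as described, so it is the one meant. I'll confirm it in a crop and measure.

```bash
cat > h.py <<'E'
import numpy as np,cv2
def ray(c,px):
    K,R,t=c["mtx"],np.array(c["R"]),np.array(c["t"])
    d=R.T@np.linalg.solve(K,[px[0],px[1],1.]);return -R.T@t,d/np.linalg.norm(d)
def onz(c,px,z):
    o,d=ray(c,px);return o+d*(z-o[2])/d[2]
def two(c1,p1,c2,p2):
    o1,d1=ray(c1,p1);o2,d2=ray(c2,p2)
    s=np.linalg.lstsq(np.c_[d1,-d2],o2-o1,rcond=None)[0]
    a,b=o1+s[0]*d1,o2+s[1]*d2;return (a+b)/2,np.linalg.norm(a-b)
def proj(c,X):
    q=c["mtx"]@(np.array(c["R"])@X+c["t"]);return q[:2]/q[2]
E
python3 - <<'E'
import pickle,cv2,numpy as np
from h import *
d=pickle.load(open("c0.pkl","rb"))
t=d["top"]["color"][155:225,315:385,::-1];s=d["side"]["color"][140:205,225:295,::-1]
a=cv2.resize(t,(400,400),interpolation=cv2.INTER_CUBIC);b=cv2.resize(s[:, :],(400,371),interpolation=cv2.INTER_CUBIC)
b=cv2.copyMakeBorder(b,0,29,0,0,cv2.BORDER_CONSTANT)
cv2.imwrite("pics/crop.png",np.hstack([a,b]))
T=d["top"]
for n,p,z in[("tray c",(213,205),.06),("t1",(173,170),.06),("t2",(246,165),.06),("t3",(253,242),.06),("t4",(176,246),.06),("beaker",(277,241),.035),("pen a",(264,151),.007),("pen b",(276,186),.007),("box",(431,218),.06),("bottle",(98,244),.16),("red",(331,256),.03),("turq",(425,158),.03)]:
    print(n,onz(T,p,z).round(3))
E
```

```text
tray c [0.533 0.167 0.06 ]
t1 [0.646 0.279 0.06 ]
t2 [0.646 0.067 0.06 ]
t3 [0.419 0.059 0.06 ]
t4 [0.423 0.275 0.06 ]
beaker [ 0.42  -0.008  0.035]
pen a [0.703 0.013 0.007]
pen b [ 0.59  -0.017  0.007]
box [ 0.451 -0.449  0.06 ]
bottle [0.429 0.452 0.16 ]
red [ 0.367 -0.159  0.03 ]
turq [ 0.639 -0.468  0.03 ]
```

View pics/crop.png

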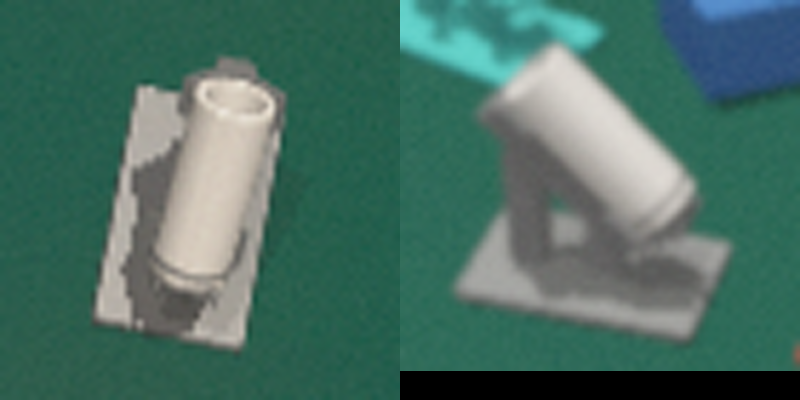

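The crop confirms the grey stand carrying the vial, mouth up and facing away from the robot. The mouth ellipse is at crop (236,98) and the base corners are at (138,86), (95,322) and (243,348).

Run:
```python
import pickle
from h import *
d=pickle.load(open("c0.pkl","rb"));T,S=d["top"],d["side"]
f=lambda x,y:(315+x/5.714-.5+.0,155+y/5.714-.5)
g=lambda x,y:(225+(x-400)/5.714-.5,140+y/5.714-.5)
for h in(.0,.008):
  A,B,C=[onz(T,f(*p),h) for p in((138,86),(95,322),(243,348))]
  print(h,A.round(3),B.round(3),C.round(3),"len",np.linalg.norm(A-B),np.linalg.norm(B-C),"ctr",((A+C)/2).round(4),"yaw",np.degrees(np.arctan2(*(A-B)[[1,0]])),np.degrees(np.arctan2(*(B-C)[[1,0]]))-90)
  D,E_,F=[onz(S,g(*p),h) for p in((458,293),(690,338),(732,243))]
  print(" side",D.round(3),E_.round(3),F.round(3),"ctr",((D+F)/2).round(4),"yaw",np.degrees(np.arctan2(*(D-E_)[[1,0]])))
M=onz(T,f(236,98),.1254);print("mouth",M.round(4))
# silhouette mid sides of vial at the middle
for yaw in(-8,-11,-14):
  u=np.array([np.cos(np.radians(yaw)),np.sin(np.radians(yaw)),1])/2**.5
  print(yaw,"mid from mouth",(M-.05*u).round(4))
```

```text
0.0 [ 0.63  -0.211 -0.   ] [ 0.504 -0.176  0.   ] [ 0.484 -0.252  0.   ] len 0.13115537404860703 0.0782403031771585 ctr [ 0.5573 -0.2313 -0.    ] yaw -15.503295324612862 -14.28856879302063
 side [ 0.629 -0.218  0.   ] [ 0.504 -0.182 -0.   ] [ 0.483 -0.263  0.   ] ctr [ 0.5558 -0.2404  0.    ] yaw -15.946701290696794
0.008 [ 0.628 -0.21   0.008] [ 0.502 -0.175  0.008] [ 0.483 -0.25   0.008] len 0.13033611829833638 0.07775157887786245 ctr [ 0.5554 -0.23    0.008 ] yaw -15.503295324612846 -14.288568793020616
 side [ 0.628 -0.208  0.008] [ 0.504 -0.173  0.008] [ 0.483 -0.253  0.008] ctr [ 0.5551 -0.2303  0.008 ] yaw -15.946701290696817
mouth [ 0.5845 -0.2379  0.1254]
-8 mid from mouth [ 0.5495 -0.233   0.09  ]
-11 mid from mouth [ 0.5498 -0.2312  0.09  ]
-14 mid from mouth [ 0.5502 -0.2294  0.09  ]
```

The cradle and vial are identified: seat ≈ (0.553, -0.230, 0.09), yaw ≈ -15°. I'll move over it, then tilt the tool 45° so that it stands square to the vial's axis.

Request:
{"method": "step_arm", "body": {"targets": [{"delta_rot":[0,0,0],"offset":[-0.0307,-0.0272,0],"gripper":1},{"delta_rot":[0,0,0],"offset":[-0.0307,-0.0272,0],"gripper":1},{"delta_rot":[0,0,0],"offset":[-0.0307,-0.0272,0],"gripper":1},{"delta_rot":[0,0,0],"offset":[-0.0307,-0.0272,0],"gripper":1},{"delta_rot":[0,0,0],"offset":[-0.0307,-0.0272,0],"gripper":1},{"delta_rot":[0,0,0],"offset":[-0.0307,-0.0272,0],"gripper":1},{"delta_rot":[0,0,0],"offset":[-0.0307,-0.0272,0],"gripper":1},{"delta_rot":[0,0,0],"offset":[-0.0307,-0.0272,0],"gripper":1},{"delta_rot":[0,0,0],"offset":[-0.0307,-0.0272,0],"gripper":1},{"delta_rot":[0,0,0],"offset":[-0.0307,-0.0272,0],"gripper":1}]}}

```text
clock: 0.93
ee_pos: [0.3909, 0.1351, 0.2313]
orientation: [180.0, -0.0, 157.2]
wrist_force: [0.8, -0.2, 0.5]
opening: 0.0854
```

Request:
{"method": "step_arm", "body": {"targets": [{"delta_rot":[0,0,0],"offset":[-0.0307,-0.0272,0],"gripper":1},{"delta_rot":[0,0,0],"offset":[-0.0307,-0.0272,0],"gripper":1},{"delta_rot":[0,0,0],"offset":[-0.0307,-0.0272,0],"gripper":1},{"delta_rot":[0,0,0],"offset":[-0.0307,-0.0272,0],"gripper":1},{"delta_rot":[0,0,0],"offset":[-0.0307,-0.0272,0],"gripper":1},{"delta_rot":[0,0,0],"offset":[-0.0307,-0.0272,0],"gripper":1},{"delta_rot":[0,0,0],"offset":[-0.0307,-0.0272,0],"gripper":1},{"delta_rot":[0,0,0],"offset":[-0.0307,-0.0272,0],"gripper":1},{"delta_rot":[0,0,0],"offset":[-0.0307,-0.0272,0],"gripper":1},{"delta_rot":[0,0,0],"offset":[-0.0307,-0.0272,0],"gripper":1}]}}

```text
clock: 1.77
ee_pos: [0.5684, -0.2348, 0.2307]
orientation: [180.0, -0.1, 157.1]
wrist_force: [0.6, 0.3, 0.4]
opening: 0.0851
```

Request:
{"method": "step_arm", "body": {"targets": [{"delta_rot":[0,0,-0.069],"offset":[0,0,0],"gripper":1},{"delta_rot":[0,0,-0.068],"offset":[0,0,0],"gripper":1},{"delta_rot":[0,-0.1122,0],"offset":[0,0,0],"gripper":1},{"delta_rot":[0,-0.1122,0],"offset":[0,0,0],"gripper":1},{"delta_rot":[0,-0.1122,0],"offset":[0,0,0],"gripper":1},{"delta_rot":[0,-0.1122,0],"offset":[0,0,0],"gripper":1},{"delta_rot":[0,-0.1122,0],"offset":[0,0,0],"gripper":1},{"delta_rot":[0,-0.1122,0],"offset":[0,0,0],"gripper":1},{"delta_rot":[0,-0.1122,0],"offset":[0,0,0],"gripper":1},{"delta_rot":[0,0,0],"offset":[0,0,0],"gripper":1}]}}

```text
clock: 2.6
ee_pos: [0.568, -0.2274, 0.2283]
orientation: [179.2, 41.5, 165.0]
wrist_force: [-0.7, 0.7, -0.3]
opening: 0.0852
```

Request:
{"method": "step_arm", "body": {"targets": [{"delta_rot":[0,0,0],"offset":[0,0,0],"gripper":1}]}}

```text
clock: 2.68
ee_pos: [0.5697, -0.2294, 0.2304]
orientation: [179.3, 41.4, 165.0]
wrist_force: [0.4, -0.5, -0.1]
opening: 0.0856
```

Run:
```python
from plant import env
import cv2,pickle
from h import *
d={}
ims=[]
for n in("side","top"):
    c=env.read_camera(n);d[n]=c
P=np.array([.553,-.23,.09])
for n in d:
    u,v=proj(d[n],P).astype(int);ims.append(cv2.resize(d[n]["color"][v-60:v+60,u-60:u+60,::-1],(400,400),interpolation=cv2.INTER_CUBIC));print(n,u,v)
cv2.imwrite("pics/c1.png",np.hstack(ims))
s=env.read_state();print(s["joint_pos"].round(1),s["ee_pos"],s["orientation"])
from scipy.spatial.transform import Rotation as R
M=R.from_euler("xyz",s["orientation"],degrees=True).as_matrix();print(M.round(3))
f=R.from_euler("z",-15,degrees=True).as_matrix()
G=f@np.array([[-.7071,0,.7071],[0,1,0],[-.7071,0,-.7071]])
print("need rotvec",R.from_matrix(M.T@G).as_rotvec().round(3))
```

```text
side 258 164
top 352 186
[ -43.6    2.6  116.2   41.    29.9 -149.4] [ 0.57137231 -0.23049834  0.23213864] [179.4901076   41.56066942 165.22932152]
[[-0.724  0.249  0.644]
 [ 0.191  0.968 -0.161]
 [-0.663  0.007 -0.748]]
need rotvec [ 0.012 -0.06   0.003]
```

View pics/c1.png

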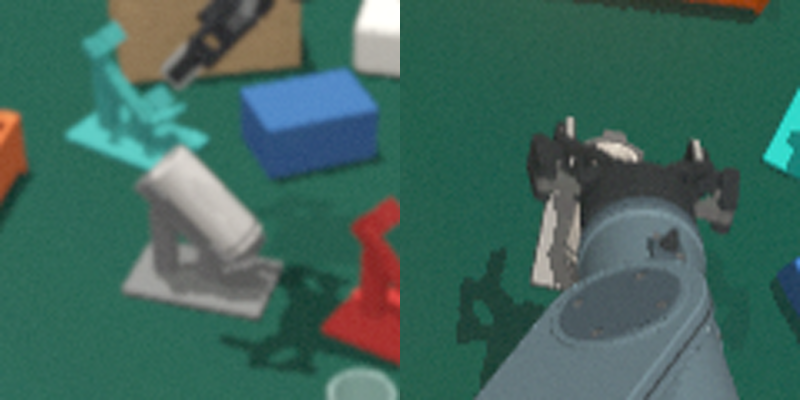

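Side view: the vial is seated at crop (200,205), clear of the fingers. In the top view the open jaws straddle it. I'll correct the tilt and go down in two stages.

Request:
{"method": "step_arm", "body": {"targets": [{"delta_rot":[0.006,-0.03,0],"offset":[0,0,0],"gripper":1},{"delta_rot":[0.006,-0.03,0],"offset":[0,0,0],"gripper":1},{"delta_rot":[0,0,0],"offset":[0.02,-0.001,0.02],"gripper":1},{"delta_rot":[0,0,0],"offset":[0.02,-0.001,0.02],"gripper":1},{"delta_rot":[0,0,0],"offset":[0.02,-0.001,0.02],"gripper":1},{"delta_rot":[0,0,0],"offset":[0.02,-0.001,0.02],"gripper":1},{"delta_rot":[0,0,0],"offset":[0,0,0],"gripper":1},{"delta_rot":[0,0,0],"offset":[0,0,0],"gripper":1}]}}

```text
clock: 3.45
ee_pos: [0.579, -0.2304, 0.1448]
orientation: [179.9, 42.3, 164.6]
wrist_force: [0.3, 0.2, -0.1]
opening: 0.0855
```

```bash
cat > st.py <<'E'
from plant import env
import sys
from h import *
from scipy.spatial.transform import Rotation as R
def st(P=None,G=None):
    s=env.read_state();M=R.from_euler("xyz",s["orientation"],degrees=True).as_matrix()
    print(round(s["clock"],2),"j",s["joint_pos"].round(1),"p",s["ee_pos"].round(4),"rpy",s["orientation"].round(1),"F",s["wrist_force"].round(2),"op",round(s["opening"],4))
    print(M.round(3).tolist())
    if P is not None: print("offset in tool",(M.T@(np.array(P)-s["ee_pos"])).round(4))
    if G is not None: print("rotvec",R.from_matrix(M.T@G).as_rotvec().round(3), "offset in goal frame", (G.T@(np.array(P)-s["ee_pos"])).round(4))
    return s,M
c45=2**-.5
G0=R.from_euler("z",-15,degrees=True).as_matrix()@np.array([[-c45,0,c45],[0,1,0],[-c45,0,-c45]])
PG=np.array([.553,-.23,.09])+.022*G0[:,2]
E
python3 -c "
from st import *
st(PG,G0)"
```

```text
3.45 j [ -42.3   11.4  122.5   69.    19.1 -178.4] p [ 0.579  -0.2304  0.1448] rpy [179.9  42.3 164.6] F [ 0.26  0.19 -0.11] op 0.0855
[[-0.713, 0.265, 0.649], [0.197, 0.964, -0.177], [-0.673, 0.001, -0.74]]
offset in tool [ 0.0545 -0.0065  0.0456]
rotvec [-0.003 -0.047 -0.005] offset in goal frame [ 0.0566 -0.0063  0.043 ]
```

The tilt drives joint 6 to its limit and joint 5 low, so I need a smaller tilt. I'll fit a quick kinematic model from the recorded poses to plan with.

```bash
cat > kin.py <<'E'
import numpy as np
from scipy.spatial.transform import Rotation as R
from scipy.optimize import least_squares
D=[([55.531,14.855,88.005,0,77.235,-11.618],[.21327,.50645,.23056],[-179.9075,-.0187,157.1497]),
([-43.6,2.6,116.2,41,29.9,-149.4],[.57137,-.2305,.23214],[179.49,41.56,165.23]),
([-42.3,11.4,122.5,69,19.1,-178.4],[.579,-.2304,.1448],[179.9,42.3,164.6])]
Rz=lambda a:R.from_euler("z",a,degrees=True).as_matrix()
Ry=lambda a:R.from_euler("y",a,degrees=True).as_matrix()
rpy=lambda o:R.from_euler("xyz",o,degrees=True).as_matrix()
def ori(q): return Rz(q[0])@Ry(q[1]+q[2])@Rz(q[3])@Ry(q[4])@Rz(q[5])
def A(q):
    a=Rz(q[0]);b=a@Ry(q[1]);c=a@Ry(q[1]+q[2]);e=c@Rz(q[3])@Ry(q[4])
    z=np.eye(3)
    return np.c_[z[:,2],a[:,1],b[:,2],c[:,0],c[:,2],e[:,0],e[:,2]]
C=ori(D[0][0]).T@rpy(D[0][2])
x=np.linalg.lstsq(np.vstack([A(q) for q,_,_ in D]),np.hstack([p for _,p,_ in D]),rcond=1e-3)[0]
def fk(q): return A(q)@x, ori(q)@C
lo=np.array([-179.9,-52.3,10.8,-69.9,12.6,-178.6]);hi=np.array([179.9,119.4,147.9,249.9,155.2,178.6])
def ik(P,G,q0):
    f=lambda q:np.r_[(fk(q)[0]-P)*20,R.from_matrix(fk(q)[1].T@G).as_rotvec()*3]
    s=least_squares(f,np.clip(q0,lo+1,hi-1),bounds=(lo,hi));return s.x.round(1),round(2*s.cost,5)
E
python3 - <<'E'
from kin import *
print(x.round(4));print(C.round(2))
for q,p,o in D:
    P,M=fk(q);print((P-p).round(4),np.degrees(R.from_matrix(M.T@rpy(o)).as_rotvec()).round(1))
E
```

```text
[0.2179 0.1108 0.5373 0.0598 0.4259 0.0008 0.3537]
[[ 0. -1. -0.]
 [ 1.  0. -0.]
 [ 0. -0.  1.]]
[ 0.     -0.     -0.0001] [ 0. -0.  0.]
[-0.0002 -0.0002  0.0003] [-0.1  0.1 -0. ]
[ 0.0001  0.0002 -0.0002] [-0.  -0.  -0.1]
```

Run:
```python
from kin import *
def G(az,tau): # tool z tilted tau from down towards azimuth az, x backward
    t=np.radians(tau);return Rz(az)@np.array([[-np.cos(t),0,np.sin(t)],[0,1,0],[-np.sin(t),0,-np.cos(t)]])
S=np.array([.553,-.23,.09])
for tau in(0,15,25,30,35):
    g=G(-15,tau);print("grasp",tau,[ik(S+[0,0,h]+.022*g[:,2],g,[-42,8,110,40,40,-140]) for h in(0,.1)])
for tau in(55,65,75):
  for az in(20,40,60,80,-20,-40,-60):
    g=G(az,tau);mid=np.array([.56,.16,.2])
    q,c=ik(mid+.022*g[:,2],g,[10,5,105,60 if az>0 else -40,50,-100]);print("dump",tau,az,q,c)
```

```text
grasp 0 [(array([ -33.2,   28.2,   92.6,   -0. ,   59.2, -108.2]), np.float64(0.0)), (array([ -33.2,   22.4,   86.2,   -0. ,   71.3, -108.2]), np.float64(0.0))]
grasp 15 [(array([ -36.3,   21.9,  105.5,    8.6,   39. , -117.3]), np.float64(0.0)), (array([ -36.3,   14.8,   99. ,    6.8,   52.3, -114.8]), np.float64(0.0))]
grasp 25 [(array([ -38.8,   19.2,  113.8,   23.2,   25.7, -132.9]), np.float64(0.0)), (array([ -38.8,   10.8,  107.5,   15.5,   39.6, -123.9]), np.float64(0.0))]
grasp 30 [(array([ -40.3,   18.6,  117.9,   38.4,   20.1, -148.9]), np.float64(0.0)), (array([ -40.3,    9.3,  111.7,   22.7,   33.5, -131.4]), np.float64(0.0))]
grasp 35 [(array([ -41.8,   18.5,  121.8,   63.4,   16.8, -174.9]), np.float64(0.0)), (array([ -41.8,    8.2,  115.8,   33.3,   28. , -142.6]), np.float64(0.0))]
dump 55 20 [  -4.7    4.   126.2   73.4   17.7 -178.6] 0.19074
dump 55 40 [ -12.6    6.4  119.4   56.9   38.6 -178.6] 0.49837
dump 55 60 [ -14.6   12.1  108.6   45.1   56.6 -178.6] 1.146
dump 55 80 [ -13.2   19.5   96.    36.7   73.4 -178.6] 2.21896
dump 55 -20 [ 21.9  12.1 116.9 -69.9  33.
[... 274 characters left out ...]
 12.1  109.7   49.5   57.8 -178.6] 2.20497
dump 65 80 [ -16.    21.2   96.2   41.9   76.8 -178.6] 3.3744
dump 65 -20 [ 23.8  13.  115.2 -69.9  37.4   9.5] 0.78186
dump 65 -40 [ 32.5  24.6 106.  -69.9  61.7  29.1] 0.24907
dump 65 -60 [ 34.9  33.5  97.8 -67.8  77.2  39.9] 0.0
dump 75 20 [  -3.6    2.5  126.4   77.7   15.9 -178.6] 1.95399
dump 75 40 [ -13.2    5.   121.3   64.3   38.  -178.6] 2.60492
dump 75 60 [ -18.1   12.3  110.7   53.9   59.5 -178.6] 3.59194
dump 75 80 [ -18.8   23.5   96.4   47.2   80.8 -178.6] 4.71712
dump 75 -20 [ 26.2  14.6 113.1 -69.9  42.7  11.8] 1.86731
dump 75 -40 [ 34.5  28.5 102.3 -69.9  69.1  31.8] 0.83347
dump 75 -60 [ 36.1  38.1  94.9 -69.9  84.3  42.6] 0.06935
```

```bash
cat >> kin.py <<'E'
def G(az,tau,flip=0):
    t=np.radians(tau);g=Rz(az)@np.array([[-np.cos(t),0,np.sin(t)],[0,1,0],[-np.sin(t),0,-np.cos(t)]])
    return g@Rz(180*flip)
u0=Rz(-15)@np.array([1,0,1])/2**.5
def frame(w,psi): # any frame with z=w, turned psi about w
    e=np.cross([0,0,1],w);e/=np.linalg.norm(e);return np.c_[e,np.cross(w,e),w]@Rz(psi)
E
cat > search.py <<'E'
from kin import *
S=np.array([.553,-.23,.09]);out=[]
for flip in(0,1):
  for tau in(15,25):
    g=G(-15,tau,flip);qg,c=ik(S+.022*g[:,2],g,[-38,18,112,23,26,-130+180*flip])
    B=frame(u0,0).T@g
    for phi in range(0,360,30):
      w=np.array([np.cos(np.radians(phi))*.616,np.sin(np.radians(phi))*.616,-.788])
      for psi in range(0,360,20):
        M=frame(w,psi)@B
        if M[2,2]>-.05: continue
        mid=np.array([.54,.165,.21])-.05*w*[1,1,0]
        best=None
        for j4 in(-45,20,90,160,225):
          q,c=ik(mid+.022*M[:,2],M,[10,15,105,j4,50,qg[5]+60])
          if c<1e-4 and (np.minimum(q-lo,hi-q)[2:]>6).all():
            k=abs(q-qg)[1:].max()
            if best is None or k<best[0]: best=(k,flip,tau,phi,psi,M[:,2].round(2).tolist(),q,qg)
        if best: out.append(best)
out.sort(key=lambda b:b[0])
for b in out[:14]: print(*b)
print(len(out))
E
time python3 search.py
```

```text
60.199999999999996 0 15 270 0 [0.0, 0.99, -0.14] [-25.3  39.3 104.2  64.7  98.  -57.1] [ -36.3   21.9  105.5    8.6   39.  -117.3]
60.2 1 15 270 0 [0.0, 0.99, -0.14] [-25.3  39.3 104.2  64.7  98.  122.9] [-36.3  21.9 105.5   8.6  39.   62.7]
62.800000000000004 1 25 270 20 [0.32, 0.91, -0.27] [-28.   28.2 119.3  74.3  81.1 109.9] [-38.8  19.2 113.8  23.2  25.7  47.1]
62.80000000000001 0 25 270 20 [0.32, 0.91, -0.27] [-28.   28.2 119.3  74.3  81.1 -70.1] [ -38.8   19.2  113.8   23.2   25.7 -132.9]
66.39999999999999 0 25 300 40 [0.13, 0.98, -0.17] [-28.2  34.9 112.6  67.5  92.1 -83.5] [ -38.8   19.2  113.8   23.2   25.7 -132.9]
66.39999999999999 1 25 300 40 [0.13, 0.98, -0.17] [-28.2  34.9 112.6  67.5  92.1  96.5] [-38.8  19.2 113.8  23.2  25.7  47.1]
68.0 0 15 300 20 [-0.22, 0.97, -0.11] [-22.7  43.5  96.   58.  107.  -68.6] [ -36.3   21.9  105.5    8.6   39.  -117.3]
68.0 1 15 300 20 [-0.22, 0.97, -0.11] [-22.7  43.5  96.   58.  107.  111.4] [-36.3  21.9 105.5   8.6  39.   62.7]
68.2 0 15 270 20 [0.3, 0.95, -0.11] [-29.1  35.7 118.6  76.8  89.5 -77.1] [ -36.3   21.9  105.5    8.6   39.  -117.3]
68.2 1 15 270 20 [0.3, 0.95, -0.11] [-29.1  35.7 118.6  76.8  89.5 102.9] [-36.3  21.9 105.5   8.6  39.   62.7]
68.3 0 15 240 340 [0.22, 0.97, -0.11] [-27.9  37.6 112.5  73.8  92.1 -49. ] [ -36.3   21.9  105.5    8.6   39.  -117.3]
68.3 1 15 240 340 [0.22, 0.97, -0.11] [-27.9  37.6 112.5  73.8  92.1 131. ] [-36.3  21.9 105.5   8.6  39.   62.7]
71.39999999999999 0 15 90 0 [-0.0, -0.99, -0.14] [  31.6   49.3   79.3  -62.8  108.6 -134.6] [ -36.3   21.9  105.5    8.6   39.  -117.3]
71.39999999999999 1 15 90 0 [-0.0, -0.99, -0.14] [ 31.6  49.3  79.3 -62.8 108.6  45.4] [-36.3  21.9 105.5   8.6  39.   62.7]
140
real	2m11.217s
user	2m9.620s
sys	0m0.165s
```

The plan works: grasp with a 25° tilt, then dump with the tool reaching sideways (mouth heading -y, about 52° below level), with comfortable joint angles. I'll retilt first.

Request:
{"method": "step_arm", "body": {"targets": [{"delta_rot":[0,0,0],"offset":[-0.02,0,-0.02],"gripper":1},{"delta_rot":[0,0.1,0],"offset":[0,0,0],"gripper":1},{"delta_rot":[0,0.1,0],"offset":[0,0,0],"gripper":1},{"delta_rot":[0,0.1,0],"offset":[0,0,0],"gripper":1},{"delta_rot":[0,0,0],"offset":[0,0,0],"gripper":1},{"delta_rot":[0,0,0],"offset":[0,0,0],"gripper":1}]}}

```text
clock: 3.95
ee_pos: [0.5862, -0.2241, 0.1709]
orientation: [178.8, 33.3, 165.2]
wrist_force: [-0.0, 0.2, 1.1]
opening: 0.0855
```

```bash
cat >> st.py <<'E'
from kin import G
G25=G(-15,25);P25=np.array([.553,-.23,.09])+.022*G25[:,2]
E
python3 -c "
from st import *
st(P25,G25)"
```

```text
3.95 j [ -39.3   10.3  112.4   29.3   30.2 -136.9] p [ 0.5862 -0.2241  0.1709] rpy [178.8  33.3 165.2] F [-0.03  0.22  1.14] op 0.0855
[[-0.808, 0.245, 0.536], [0.214, 0.969, -0.121], [-0.549, 0.017, -0.836]]
offset in tool [ 0.0731 -0.0157  0.0723]
rotvec [0.022 0.145 0.004] offset in goal frame [ 0.0618 -0.0143  0.0824]
```

Request:
{"method": "step_arm", "body": {"targets": [{"delta_rot":[0.011,0.073,0.002],"offset":[0,0,0],"gripper":1},{"delta_rot":[0.011,0.072,0.002],"offset":[0,0,0],"gripper":1},{"delta_rot":[0,0,0],"offset":[0.01,-0.0143,0.008],"gripper":1},{"delta_rot":[0,0,0],"offset":[0.01,0,0.014],"gripper":1},{"delta_rot":[0,0,0],"offset":[0.01,0,0.014],"gripper":1},{"delta_rot":[0,0,0],"offset":[0.01,0,0.014],"gripper":1},{"delta_rot":[0,0,0],"offset":[0,0,0],"gripper":1},{"delta_rot":[0,0,0],"offset":[0,0,0],"gripper":1}]}}

```text
clock: 4.62
ee_pos: [0.5649, -0.2321, 0.1054]
orientation: [179.7, 24.6, 164.8]
wrist_force: [-0.2, -0.7, 0.2]
opening: 0.0854
```

```bash
python3 -c "
from st import *
st(P25,G25)"
```

```text
4.62 j [ -38.6   16.4  111.2   19.1   31.2 -127.9] p [ 0.5649 -0.2321  0.1054] rpy [179.7  24.6 164.8] F [-0.16 -0.71  0.22] op 0.0854
[[-0.877, 0.261, 0.403], [0.239, 0.965, -0.105], [-0.417, 0.004, -0.909]]
offset in tool [ 0.0172 -0.0012  0.0309]
rotvec [ 0.003 -0.007 -0.004] offset in goal frame [ 0.0174 -0.001   0.0308]
```

Request:
{"method": "step_arm", "body": {"targets": [{"delta_rot":[0,-0.006,0],"offset":[0.006,-0.001,0.01],"gripper":1},{"delta_rot":[0,0,0],"offset":[0.006,0,0.01],"gripper":1},{"delta_rot":[0,0,0],"offset":[0.0055,0,0.0105],"gripper":1},{"delta_rot":[0,0,0],"offset":[0,0,0],"gripper":1},{"delta_rot":[0,0,0],"offset":[0,0,0],"gripper":1}]}}

```text
clock: 5.03
ee_pos: [0.5632, -0.2334, 0.0721]
orientation: [179.9, 25.1, 164.8]
wrist_force: [0.0, -0.5, -0.2]
opening: 0.085
```

```bash
python3 -c "
from st import *
st(P25,G25)
ims=[]
for n in('side','top'):
    c=env.read_camera(n);u,v=proj(c,np.array([.553,-.23,.1])).astype(int);ims.append(cv2.resize(c['color'][v-35:v+35,u-35:u+35,::-1],(400,400),interpolation=cv2.INTER_CUBIC))
cv2.imwrite('pics/c2.png',np.hstack(ims))"
```

```text
5.03 j [ -38.9   19.2  113.6   23.3   25.9 -132.8] p [ 0.5632 -0.2334  0.0721] rpy [179.9  25.1 164.8] F [ 0.02 -0.5  -0.21] op 0.085
[[-0.874, 0.261, 0.41], [0.237, 0.965, -0.109], [-0.424, 0.002, -0.906]]
offset in tool [0.0021 0.0007 0.0013]
rotvec [ 0.001  0.002 -0.003] offset in goal frame [0.0021 0.0007 0.0013]
```

View pics/c2.png

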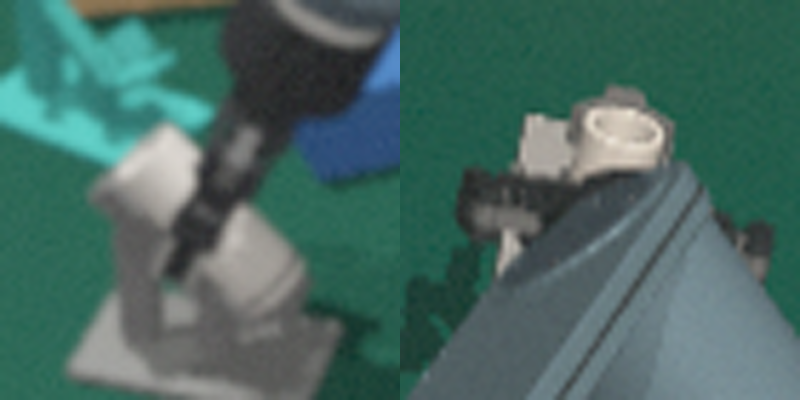

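The side view shows the near finger crossing the vial at its middle (crop ~(205,220)). In the top view the jaws straddle it. I'll close at 80 N.

Request:
{"method": "step_arm", "body": {"targets": [{"delta_rot":[0,0,0],"offset":[0,0,0],"gripper":0.3},{"delta_rot":[0,0,0],"offset":[0,0,0],"gripper":0.3},{"delta_rot":[0,0,0],"offset":[0,0,0],"gripper":0.3},{"delta_rot":[0,0,0],"offset":[0,0,0],"gripper":0.3},{"delta_rot":[0,0,0],"offset":[0,0,0],"gripper":0.3},{"delta_rot":[0,0,0],"offset":[0,0,0],"gripper":0.3},{"delta_rot":[0,0,0],"offset":[0,0,0],"gripper":0.3},{"delta_rot":[0,0,0],"offset":[0,0,0],"gripper":0.3}], "newtons": 80}}

```text
clock: 5.8
ee_pos: [0.563, -0.2321, 0.0722]
orientation: [179.8, 25.1, 164.8]
wrist_force: [-1.2, 5.5, 8.4]
opening: 0.0385
```

```bash
cat > plan.py <<'E'
from st import *
from kin import *
s,M0=st(P25,G25)
from scipy.spatial.transform import Slerp
w=np.array([0,-.616,-.788]);B=frame(u0,0).T@M0;best=None
M1=frame(w,20)@B
rv=R.from_matrix(M0.T@M1).as_rotvec();print("rv",rv.round(3),np.degrees(np.linalg.norm(rv)))
off=-.022 # tcp->mid along tool z
q=s["joint_pos"];mid0=s["ee_pos"]+off*M0[:,2]
way=[(.0,[.553,-.23,.2]),(.1,[.55,-.1,.25]),(.2,[.53,.05,.25]),(.3,[.51,.2,.25])]+[(k,[.5,.21,.2]) for k in(.4,.5,.6,.7,.8,.9,1)]
for k,m in way:
    M=M0@R.from_rotvec(rv*k).as_matrix();ax=M@(M0.T@u0)
    q,c=ik(np.array(m)-off*M[:,2],M,q);print(k,q,c,"axis",ax.round(2),"tcp",(np.array(m)-off*M[:,2]).round(3),"toolz",M[:,2].round(2))
E
python3 plan.py
```

```text
5.8 j [ -38.8   19.2  113.6   23.3   26.  -132.8] p [ 0.563  -0.2321  0.0722] rpy [179.8  25.1 164.8] F [-1.18  5.47  8.35] op 0.0385
[[-0.874, 0.261, 0.41], [0.237, 0.965, -0.107], [-0.424, 0.003, -0.906]]
offset in tool [ 0.0017 -0.0006  0.0015]
rotvec [ 0.002  0.001 -0.003] offset in goal frame [ 0.0017 -0.0005  0.0016]
rv [-0.861  1.153  1.485] 118.49290266204495
0.0 [ -38.9   10.1  106.8   15.4   41.  -123.5] 0.0 axis [ 0.68 -0.18  0.71] tcp [ 0.562 -0.232  0.18 ] toolz [ 0.41 -0.11 -0.91]
0.1 [ -27.5    5.5  102.7   11.5   55.  -100.3] 0.0 axis [ 0.71 -0.36  0.61] tcp [ 0.557 -0.1    0.229] toolz [ 0.34  0.01 -0.94]
0.2 [-14.1   4.2 103.7  13.5  59.3 -80. ] 0.0 axis [ 0.7  -0.52  0.48] tcp [0.536 0.053 0.229] toolz [ 0.27  0.14 -0.95]
0.3 [-1.000e-01  5.600e+00  1.029e+02  1.840e+01  5.960e+01 -6.090e+01] 0.0 axis [ 0.68 -0.66  0.33] tcp [0.515 0.206 0.229] toolz [ 0.22  0.27 -0.94]
0.4 [ -4.6   8.9 108.9  30.1  56.5 -66. ] 0.0 axis [ 0.63 -0.76  0.17] tcp [0.504 0.219 0.18 ] toolz [ 0.18  0.4  -0.9 ]
0.5 [-10.1  10.6 110.4  39.3  60.8 -68.5] 0.0 axis [ 0.55 -0.83 -0.01] tcp [0.504 0.222 0.182] toolz [ 0.17  0.53 -0.83]
0.6 [-15.   12.8 112.5  47.4  65.  -70.3] 0.0 axis [ 0.46 -0.87 -0.19] tcp [0.504 0.224 0.184] toolz [ 0.16  0.65 -0.74]
0.7 [-19.4  15.6 115.1  54.9  68.9 -71.6] 0.0 axis [ 0.36 -0.86 -0.37] tcp [0.504 0.226 0.186] toolz [ 0.18  0.75 -0.64]
0.8 [-23.2  18.9 118.2  61.7  72.7 -72.7] 0.0 axis [ 0.24 -0.81 -0.53] tcp [0.505 0.228 0.188] toolz [ 0.21  0.82 -0.53]
0.9 [-26.4  22.7 121.7  68.2  76.4 -73.8] 0.0 axis [ 0.12 -0.73 -0.67] tcp [0.506 0.229 0.191] toolz [ 0.26  0.88 -0.4 ]
1 [-28.9  27.1 125.5  74.5  80.  -75.1] 0.0 axis [-0.   -0.62 -0.79] tcp [0.507 0.23  0.194] toolz [ 0.32  0.91 -0.27]
```

Gripped at 38.5 mm. Lifting straight up.

Request:
{"method": "step_arm", "body": {"targets": [{"delta_rot":[0,0,0],"offset":[-0.004,0,-0.0086],"gripper":0.3},{"delta_rot":[0,0,0],"offset":[-0.0085,0,-0.018],"gripper":0.3},{"delta_rot":[0,0,0],"offset":[-0.0113,0,-0.0242],"gripper":0.3},{"delta_rot":[0,0,0],"offset":[-0.0113,0,-0.0242],"gripper":0.3},{"delta_rot":[0,0,0],"offset":[-0.0113,0,-0.0242],"gripper":0.3},{"delta_rot":[0,0,0],"offset":[0,0,0],"gripper":0.3},{"delta_rot":[0,0,0],"offset":[0,0,0],"gripper":0.3},{"delta_rot":[0,0,0],"offset":[0,0,0],"gripper":0.3},{"delta_rot":[0,0,0],"offset":[0,0,0],"gripper":0.3}]}}

```text
clock: 6.55
ee_pos: [0.5613, -0.2325, 0.1783]
orientation: [179.8, 24.8, 164.8]
wrist_force: [-0.7, 0.2, -3.7]
opening: 0.0378
```

```bash
cat > rows.py <<'E'
from st import *
def leg(M0,p0,M1,p1,n):
    """n equal rows: rotvec and per-row tool offsets from (p0,M0) to (p1,M1)"""
    rv=R.from_matrix(M0.T@M1).as_rotvec()/n;M=M0
    print("rot",rv.round(3).tolist(),"n",n,"deg/row",np.degrees(np.linalg.norm(rv)).round(2))
    for i in range(n):
        print((M.T@((p1-p0)/n)).round(3).tolist());M=M@R.from_rotvec(rv.round(3)).as_matrix()
E
python3 - <<'E'
from rows import *
from kin import *
import pickle
s,M=st()
B=frame(u0,0).T@M
M1=frame(np.array([0,-.616,-.788]),20)@B
rv=R.from_matrix(M.T@M1).as_rotvec()
Ma=M@R.from_rotvec(.3*rv).as_matrix()
pickle.dump((M,M1),open("g.pkl","wb"))
print(s["wrist_force"])
leg(M,s["ee_pos"],Ma,np.array([.515,.206,.24]),14)
E
```

```text
6.55 j [ -38.9   10.3  106.8   15.2   41.1 -123.3] p [ 0.5613 -0.2325  0.1783] rpy [179.8  24.8 164.8] F [-0.7   0.18 -3.68] op 0.0378
[[-0.876, 0.261, 0.406], [0.238, 0.965, -0.106], [-0.419, 0.003, -0.908]]
[-0.69747963  0.1817293  -3.68291663]
rot [-0.019, 0.025, 0.032] n 14 deg/row 2.54
[0.009, 0.029, -0.009]
[0.01, 0.029, -0.008]
[0.011, 0.029, -0.007]
[0.012, 0.029, -0.006]
[0.013, 0.029, -0.005]
[0.014, 0.028, -0.005]
[0.015, 0.028, -0.004]
[0.016, 0.027, -0.003]
[0.017, 0.027, -0.002]
[0.018, 0.026, -0.001]
[0.019, 0.026, 0.0]
[0.019, 0.025, 0.001]
[0.02, 0.025, 0.002]
[0.021, 0.024, 0.003]
```

The wrist reads about 3.5 N, which matches the vial with three balls (3.35 N). Transiting to the tray.

Request:
{"method": "step_arm", "body": {"targets": [{"delta_rot":[-0.019,0.025,0.032],"offset":[0.009,0.029,-0.009],"gripper":0.3},{"delta_rot":[-0.019,0.025,0.032],"offset":[0.01,0.029,-0.008],"gripper":0.3},{"delta_rot":[-0.019,0.025,0.032],"offset":[0.011,0.029,-0.007],"gripper":0.3},{"delta_rot":[-0.019,0.025,0.032],"offset":[0.012,0.029,-0.006],"gripper":0.3},{"delta_rot":[-0.019,0.025,0.032],"offset":[0.013,0.029,-0.005],"gripper":0.3},{"delta_rot":[-0.019,0.025,0.032],"offset":[0.014,0.028,-0.005],"gripper":0.3},{"delta_rot":[-0.019,0.025,0.032],"offset":[0.015,0.028,-0.004],"gripper":0.3}]}}

```text
clock: 7.13
ee_pos: [0.5368, -0.0122, 0.2092]
orientation: [168.1, 13.4, 152.4]
wrist_force: [1.1, 0.6, -3.7]
opening: 0.0376
```

Request:
{"method": "step_arm", "body": {"targets": [{"delta_rot":[-0.019,0.025,0.032],"offset":[0.016,0.027,-0.003],"gripper":0.3},{"delta_rot":[-0.019,0.025,0.032],"offset":[0.017,0.027,-0.002],"gripper":0.3},{"delta_rot":[-0.019,0.025,0.032],"offset":[0.018,0.026,-0.001],"gripper":0.3},{"delta_rot":[-0.019,0.025,0.032],"offset":[0.019,0.026,0],"gripper":0.3},{"delta_rot":[-0.019,0.025,0.032],"offset":[0.019,0.025,0.001],"gripper":0.3},{"delta_rot":[-0.019,0.025,0.032],"offset":[0.02,0.025,0.002],"gripper":0.3},{"delta_rot":[-0.019,0.025,0.032],"offset":[0.021,0.024,0.003],"gripper":0.3},{"delta_rot":[0,0,0],"offset":[0,0,0],"gripper":0.3},{"delta_rot":[0,0,0],"offset":[0,0,0],"gripper":0.3}]}}

```text
clock: 7.88
ee_pos: [0.5131, 0.2065, 0.2401]
orientation: [159.4, 0.3, 143.1]
wrist_force: [0.1, 0.3, -3.4]
opening: 0.0381
```

Run:
```python
from rows import *
import pickle
s,M=st();M0,M1=pickle.load(open("g.pkl","rb"))
ut=M0.T@(np.array([np.cos(np.radians(15)),-np.sin(np.radians(15)),1])/2**.5)
print("axis",(M@ut).round(2),"mid",(s["ee_pos"]-.022*M[:,2]).round(3))
leg(M,s["ee_pos"],M1,np.array([.507,.225,.175]),14)
```

```text
7.88 j [ -0.4   5.  102.1  18.6  61.4 -60.8] p [0.5131 0.2065 0.2401] rpy [159.4   0.3 143.1] F [ 0.1   0.34 -3.44] op 0.0381
[[-0.799, 0.561, 0.216], [0.601, 0.749, 0.279], [-0.005, 0.353, -0.936]]
axis [ 0.68 -0.66  0.33] mid [0.508 0.2   0.261]
rot [-0.043, 0.057, 0.074] n 14 deg/row 5.91
[0.001, -0.001, 0.005]
[0.001, -0.001, 0.005]
[0.0, -0.001, 0.005]
[0.0, -0.002, 0.005]
[-0.0, -0.002, 0.004]
[-0.001, -0.002, 0.004]
[-0.001, -0.002, 0.004]
[-0.001, -0.002, 0.004]
[-0.002, -0.002, 0.004]
[-0.002, -0.002, 0.004]
[-0.003, -0.002, 0.003]
[-0.003, -0.002, 0.003]
[-0.003, -0.002, 0.003]
[-0.004, -0.002, 0.003]
```

Request:
{"method": "step_arm", "body": {"targets": [{"delta_rot":[0,0,0],"offset":[0,-0.0115,0.03],"gripper":0.3},{"delta_rot":[0,0,0],"offset":[0,-0.0115,0.03],"gripper":0.3},{"delta_rot":[-0.043,0.057,0.074],"offset":[0,0,0],"gripper":0.3},{"delta_rot":[-0.043,0.057,0.074],"offset":[0,0,0],"gripper":0.3},{"delta_rot":[-0.043,0.057,0.074],"offset":[0,0,0],"gripper":0.3},{"delta_rot":[-0.043,0.057,0.074],"offset":[0,0,0],"gripper":0.3},{"delta_rot":[-0.043,0.057,0.074],"offset":[0,0,0],"gripper":0.3},{"delta_rot":[-0.043,0.057,0.074],"offset":[0,0,0],"gripper":0.3},{"delta_rot":[-0.043,0.057,0.074],"offset":[0,0,0],"gripper":0.3}]}}

```text
clock: 8.63
ee_pos: [0.515, 0.2033, 0.1768]
orientation: [146.2, -33.7, 126.4]
wrist_force: [-1.1, -0.1, -4.3]
opening: 0.0379
```

Request:
{"method": "step_arm", "body": {"targets": [{"delta_rot":[-0.043,0.057,0.074],"offset":[0,0,0],"gripper":0.3},{"delta_rot":[-0.043,0.057,0.074],"offset":[0,0,0],"gripper":0.3},{"delta_rot":[-0.043,0.057,0.074],"offset":[0,0,0],"gripper":0.3},{"delta_rot":[-0.043,0.057,0.074],"offset":[0,0,0],"gripper":0.3},{"delta_rot":[-0.043,0.057,0.074],"offset":[0,0,0],"gripper":0.3},{"delta_rot":[-0.043,0.057,0.074],"offset":[0,0,0],"gripper":0.3},{"delta_rot":[-0.043,0.057,0.074],"offset":[0,0,0],"gripper":0.3},{"delta_rot":[0,0,0],"offset":[0,0,0],"gripper":0.3},{"delta_rot":[0,0,0],"offset":[0,0,0],"gripper":0.3},{"delta_rot":[0,0,0],"offset":[0,0,0],"gripper":0.3}]}}

```text
clock: 9.47
ee_pos: [0.5149, 0.2043, 0.1773]
orientation: [142.5, -69.5, 109.5]
wrist_force: [-0.3, -0.0, -2.6]
opening: 0.038
```

Run:
```python
from rows import *
import pickle
s,M=st();M0,M1=pickle.load(open("g.pkl","rb"))
ut=M0.T@(np.array([np.cos(np.radians(15)),-np.sin(np.radians(15)),1])/2**.5)
m=s["ee_pos"]-.022*M[:,2]
print("ut",ut.round(3),"axis",(M@ut).round(2),"mid",m.round(3),"mouth",(m+.05*M@ut).round(3))
ims=[]
for n in('side','top'):
    c=env.read_camera(n);u,v=proj(c,np.array([.533,.165,.03])).astype(int);ims.append(cv2.resize(c['color'][max(v-70,0):v+70,u-70:u+70,::-1],(400,400),interpolation=cv2.INTER_CUBIC))
cv2.imwrite('pics/c3.png',np.hstack(ims))
```

```text
9.47 j [-31.6  30.  123.8  72.4  80.6 -76.9] p [0.5149 0.2043 0.1773] rpy [142.5 -69.5 109.5] F [-0.32 -0.02 -2.56] op 0.038
[[-0.117, 0.938, 0.326], [0.33, -0.272, 0.904], [0.937, 0.213, -0.278]]
ut [-0.938  0.004 -0.345] axis [ 0.   -0.62 -0.78] mid [0.508 0.184 0.183] mouth [0.508 0.153 0.144]
```

View pics/c3.png

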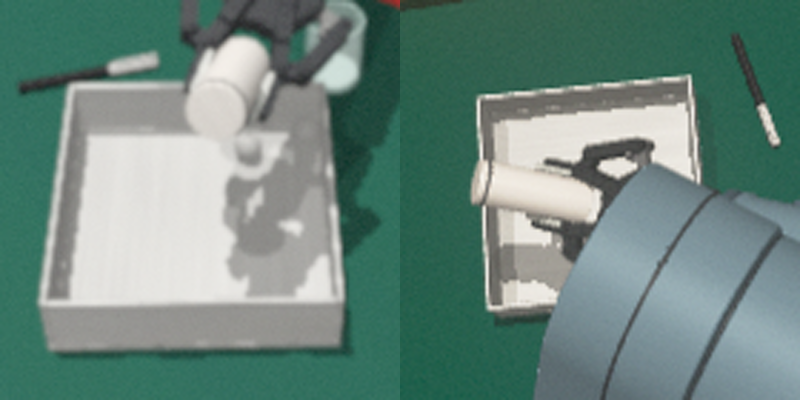

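Side view: a ball lies in the tray at crop (247,148). The vial points down over the tray with its floor end at (215,108), and the other things are unmoved. Now shaking along the axis.

Request:
{"method": "step_arm", "body": {"targets": [{"delta_rot":[0,0,0],"offset":[0.033,0,0.012],"gripper":0.3},{"delta_rot":[0,0,0],"offset":[0,0,0],"gripper":0.3},{"delta_rot":[0,0,0],"offset":[-0.033,0,-0.012],"gripper":0.3},{"delta_rot":[0,0,0],"offset":[-0.033,0,-0.012],"gripper":0.3},{"delta_rot":[0,0,0],"offset":[0.033,0,0.012],"gripper":0.3},{"delta_rot":[0,0,0],"offset":[0.033,0,0.012],"gripper":0.3},{"delta_rot":[0,0,0],"offset":[-0.033,0,-0.012],"gripper":0.3},{"delta_rot":[0,0,0],"offset":[0,0,0],"gripper":0.3},{"delta_rot":[0,0,0],"offset":[0,0,0],"gripper":0.3},{"delta_rot":[0,0,0],"offset":[0,0,0],"gripper":0.3}]}}

```text
clock: 10.4
ee_pos: [0.5146, 0.2051, 0.1783]
orientation: [142.4, -69.7, 109.6]
wrist_force: [-0.7, 0.3, -1.6]
opening: 0.0379
```

Request:
{"method": "step_arm", "body": {"targets": [{"delta_rot":[0,0,0],"offset":[0,0,0],"gripper":0.3},{"delta_rot":[0,0,0],"offset":[0,0,0],"gripper":0.3}]}}

```text
clock: 10.57
ee_pos: [0.5144, 0.2051, 0.1782]
orientation: [142.4, -69.7, 109.6]
wrist_force: [-0.6, 0.2, -1.9]
opening: 0.0377
```

Request:
{"method": "step_arm", "body": {"targets": [{"delta_rot":[0,0,0],"offset":[0,0,0],"gripper":0.3},{"delta_rot":[0,0,0],"offset":[0,0,0],"gripper":0.3}]}}

```text
clock: 10.73
ee_pos: [0.5144, 0.205, 0.1779]
orientation: [142.4, -69.7, 109.5]
wrist_force: [-0.4, -0.9, -1.7]
opening: 0.0379
```

Run:
```python
from rows import *
F=[]
for i in range(6): c=env.read_camera("side"); F.append(env.read_state()["wrist_force"][2])
s,M=st();print("Fz",np.round(F,2),np.mean(F))
u,v=proj(c,np.array([.533,.165,.03])).astype(int)
cv2.imwrite('pics/c4.png',cv2.resize(c['color'][v-70:v+70,u-90:u+90,::-1],(720,560),interpolation=cv2.INTER_CUBIC))
```

```text
11.03 j [-31.6  30.  123.9  72.5  80.7 -76.9] p [0.5144 0.205  0.1778] rpy [142.5 -69.7 109.5] F [-0.58 -0.81 -2.64] op 0.0381
[[-0.116, 0.938, 0.325], [0.327, -0.273, 0.905], [0.938, 0.211, -0.275]]
Fz [-1.22 -1.67 -1.43 -1.61 -1.8  -2.64] -1.7283601096934067
```

View pics/c4.png

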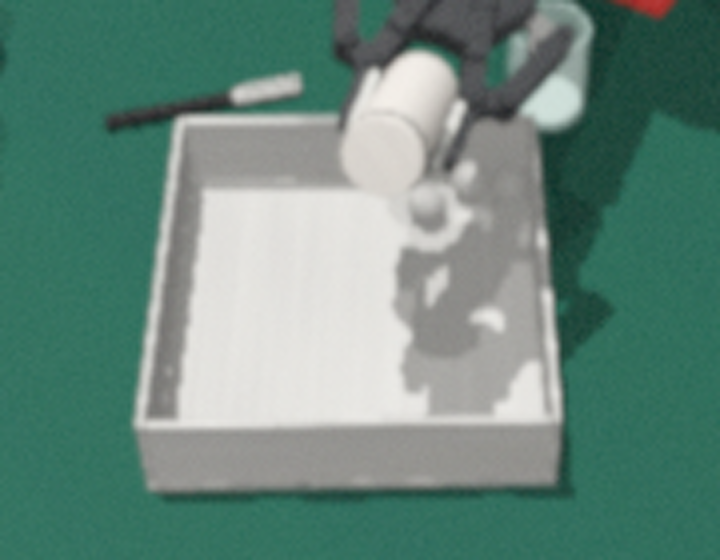

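The wrist now reads about -1.7 N, matching the empty vial (1.67 N). One ball shows at (428,205), and the others may be hidden behind the vial. I'll shake once more and re-weigh, then lift a little to see the tray.

Request:
{"method": "step_arm", "body": {"targets": [{"delta_rot":[0,0,0],"offset":[0.033,0,0.012],"gripper":0.3},{"delta_rot":[0,0,0],"offset":[0,0,0],"gripper":0.3},{"delta_rot":[0,0,0],"offset":[-0.037,0,-0.0135],"gripper":0.3},{"delta_rot":[0,0,0],"offset":[-0.037,0,-0.0135],"gripper":0.3},{"delta_rot":[0,0,0],"offset":[0.037,0,0.0135],"gripper":0.3},{"delta_rot":[0,0,0],"offset":[0.037,0,0.0135],"gripper":0.3},{"delta_rot":[0,0,0],"offset":[-0.037,0,-0.0135],"gripper":0.3},{"delta_rot":[0,0,0],"offset":[-0.037,0,-0.0135],"gripper":0.3},{"delta_rot":[0,0,0],"offset":[0.037,0,0.0135],"gripper":0.3},{"delta_rot":[0,0,0],"offset":[0.037,0,0.0135],"gripper":0.3}]}}

```text
clock: 11.87
ee_pos: [0.5162, 0.2237, 0.1951]
orientation: [146.1, -70.8, 105.7]
wrist_force: [0.9, 0.7, 0.2]
opening: 0.0377
```

Request:
{"method": "step_arm", "body": {"targets": [{"delta_rot":[0,0,0],"offset":[0.038,0.008,-0.011],"gripper":0.3},{"delta_rot":[0,0,0],"offset":[0.038,0.008,-0.011],"gripper":0.3},{"delta_rot":[0,0,0],"offset":[0,0,0],"gripper":0.3},{"delta_rot":[0,0,0],"offset":[0,0,0],"gripper":0.3},{"delta_rot":[0,0,0],"offset":[0,0,0],"gripper":0.3},{"delta_rot":[0,0,0],"offset":[0,0,0],"gripper":0.3}]}}

```text
clock: 12.37
ee_pos: [0.5131, 0.2273, 0.285]
orientation: [142.8, -69.7, 109.2]
wrist_force: [0.2, -0.6, -2.6]
opening: 0.0374
```

Run:
```python
from rows import *
F=[]
for i in range(12): c=env.read_camera("side"); F.append(env.read_state()["wrist_force"][2])
t=env.read_camera("top")
s,M=st();print("Fz",np.round(F,2),np.mean(F))
u,v=proj(c,np.array([.533,.165,.03])).astype(int)
a=cv2.resize(c['color'][v-65:v+65,u-65:u+65,::-1],(400,400),interpolation=cv2.INTER_CUBIC)
u,v=proj(t,np.array([.533,.165,.03])).astype(int)
b=cv2.resize(t['color'][v-65:v+65,u-65:u+65,::-1],(400,400),interpolation=cv2.INTER_CUBIC)
cv2.imwrite('pics/c5.png',np.hstack([a,b]))
```

```text
13.02 j [-28.9  15.9 121.   72.5  84.4 -60. ] p [0.5136 0.2272 0.2861] rpy [142.5 -69.7 109.5] F [ 0.13  0.55 -1.47] op 0.0379
[[-0.116, 0.938, 0.325], [0.327, -0.273, 0.905], [0.938, 0.211, -0.275]]
Fz [-1.78 -2.07 -1.62 -1.11 -2.09 -1.44 -1.6  -1.62 -2.05 -2.22 -2.18 -2.55] -1.860706175281255
```

View pics/c5.png

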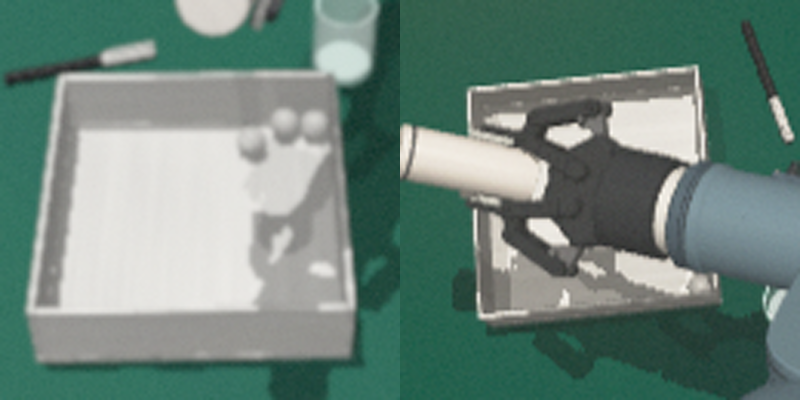

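All three balls are in the tray, at side crop (252,143), (286,125) and (315,125), and the weight is steady at empty. Now the return, reversing the path.

Run:
```python
from rows import *
import pickle
s,M=st();M0,M1=pickle.load(open("g.pkl","rb"))
Ma=M0@R.from_rotvec(.3*R.from_matrix(M0.T@M1).as_rotvec()).as_matrix()
pa=np.array([.515,.206,.25])
leg(M,s["ee_pos"],Ma,pa,14)
Mg=R.from_euler("xyz",[179.8,25.1,164.8],degrees=True).as_matrix()
leg(Ma,pa,Mg,np.array([.563,-.2321,.18]),14)
```

```text
13.02 j [-28.9  15.9 121.   72.5  84.4 -60. ] p [0.5136 0.2272 0.2861] rpy [142.5 -69.7 109.5] F [ 0.13  0.55 -1.47] op 0.0379
[[-0.116, 0.938, 0.325], [0.327, -0.273, 0.905], [0.938, 0.211, -0.275]]
rot [0.043, -0.057, -0.074] n 14 deg/row 5.91
[-0.003, -0.0, -0.001]
[-0.003, -0.0, -0.0]
[-0.003, -0.001, -0.0]
[-0.003, -0.001, -0.0]
[-0.003, -0.001, 0.0]
[-0.003, -0.001, 0.0]
[-0.003, -0.001, 0.001]
[-0.002, -0.001, 0.001]
[-0.002, -0.002, 0.001]
[-0.002, -0.002, 0.001]
[-0.002, -0.002, 0.001]
[-0.002, -0.002, 0.002]
[-0.001, -0.002, 0.002]
[-0.001, -0.002, 0.002]
rot [0.019, -0.025, -0.032] n 14 deg/row 2.55
[-0.022, -0.023, -0.003]
[-0.021, -0.024, -0.002]
[-0.02, -0.025, -0.001]
[-0.019, -0.025, -0.0]
[-0.018, -0.026, 0.001]
[-0.018, -0.027, 0.002]
[-0.017, -0.027, 0.003]
[-0.016, -0.027, 0.004]
[-0.015, -0.028, 0.004]
[-0.014, -0.028, 0.005]
[-0.013, -0.029, 0.006]
[-0.012, -0.029, 0.007]
[-0.011, -0.029, 0.008]
[-0.009, -0.029, 0.009]
```

Request:
{"method": "step_arm", "body": {"targets": [{"delta_rot":[0.043,-0.057,-0.074],"offset":[-0.003,0,0],"gripper":0.3},{"delta_rot":[0.043,-0.057,-0.074],"offset":[-0.003,0,0],"gripper":0.3},{"delta_rot":[0.043,-0.057,-0.074],"offset":[-0.003,-0.001,0],"gripper":0.3},{"delta_rot":[0.043,-0.057,-0.074],"offset":[-0.003,-0.001,0],"gripper":0.3},{"delta_rot":[0.043,-0.057,-0.074],"offset":[-0.003,-0.001,0],"gripper":0.3},{"delta_rot":[0.043,-0.057,-0.074],"offset":[-0.003,-0.001,0],"gripper":0.3},{"delta_rot":[0.043,-0.057,-0.074],"offset":[-0.003,-0.001,0.001],"gripper":0.3}]}}

```text
clock: 13.6
ee_pos: [0.5152, 0.217, 0.267]
orientation: [146.3, -33.3, 126.7]
wrist_force: [-0.8, 0.9, -0.5]
opening: 0.0376
```

Request:
{"method": "step_arm", "body": {"targets": [{"delta_rot":[0.043,-0.057,-0.074],"offset":[-0.002,-0.001,0.001],"gripper":0.3},{"delta_rot":[0.043,-0.057,-0.074],"offset":[-0.002,-0.002,0.001],"gripper":0.3},{"delta_rot":[0.043,-0.057,-0.074],"offset":[-0.002,-0.002,0.001],"gripper":0.3},{"delta_rot":[0.043,-0.057,-0.074],"offset":[-0.002,-0.002,0.001],"gripper":0.3},{"delta_rot":[0.043,-0.057,-0.074],"offset":[-0.002,-0.002,0.002],"gripper":0.3},{"delta_rot":[0.043,-0.057,-0.074],"offset":[-0.001,-0.002,0.002],"gripper":0.3},{"delta_rot":[0.043,-0.057,-0.074],"offset":[-0.001,-0.002,0.002],"gripper":0.3}]}}

```text
clock: 14.18
ee_pos: [0.5145, 0.2078, 0.2486]
orientation: [159.3, 0.6, 143.1]
wrist_force: [-0.1, 0.6, -1.8]
opening: 0.0383
```

Request:
{"method": "step_arm", "body": {"targets": [{"delta_rot":[0.019,-0.025,-0.032],"offset":[-0.022,-0.023,-0.003],"gripper":0.3},{"delta_rot":[0.019,-0.025,-0.032],"offset":[-0.021,-0.024,-0.002],"gripper":0.3},{"delta_rot":[0.019,-0.025,-0.032],"offset":[-0.02,-0.025,-0.001],"gripper":0.3},{"delta_rot":[0.019,-0.025,-0.032],"offset":[-0.019,-0.025,0],"gripper":0.3},{"delta_rot":[0.019,-0.025,-0.032],"offset":[-0.018,-0.026,0.001],"gripper":0.3},{"delta_rot":[0.019,-0.025,-0.032],"offset":[-0.018,-0.027,0.002],"gripper":0.3},{"delta_rot":[0.019,-0.025,-0.032],"offset":[-0.017,-0.027,0.003],"gripper":0.3}]}}

```text
clock: 14.77
ee_pos: [0.5386, -0.0121, 0.2102]
orientation: [168.1, 13.7, 152.5]
wrist_force: [0.8, -0.4, -2.2]
opening: 0.0378
```

Request:
{"method": "step_arm", "body": {"targets": [{"delta_rot":[0.019,-0.025,-0.032],"offset":[-0.016,-0.027,0.004],"gripper":0.3},{"delta_rot":[0.019,-0.025,-0.032],"offset":[-0.015,-0.028,0.004],"gripper":0.3},{"delta_rot":[0.019,-0.025,-0.032],"offset":[-0.014,-0.028,0.005],"gripper":0.3},{"delta_rot":[0.019,-0.025,-0.032],"offset":[-0.013,-0.029,0.006],"gripper":0.3},{"delta_rot":[0.019,-0.025,-0.032],"offset":[-0.012,-0.029,0.007],"gripper":0.3},{"delta_rot":[0.019,-0.025,-0.032],"offset":[-0.011,-0.029,0.008],"gripper":0.3},{"delta_rot":[0.019,-0.025,-0.032],"offset":[-0.009,-0.029,0.009],"gripper":0.3},{"delta_rot":[0,0,0],"offset":[0,0,0],"gripper":0.3},{"delta_rot":[0,0,0],"offset":[0,0,0],"gripper":0.3},{"delta_rot":[0,0,0],"offset":[0,0,0],"gripper":0.3}]}}

```text
clock: 15.6
ee_pos: [0.5638, -0.2296, 0.1747]
orientation: [179.8, 24.9, 164.7]
wrist_force: [0.1, 0.0, -1.6]
opening: 0.0379
```

```bash
cat > back.py <<'E'
from rows import *
Mg=R.from_euler("xyz",[179.8,25.1,164.8],degrees=True).as_matrix()
Pg=np.array([.563,-.2321,.0722])
E
python3 - <<'E'
from back import *
st(Pg,Mg)
c=env.read_camera("side")
u,v=proj(c,np.array([.553,-.23,.13])).astype(int)
cv2.imwrite('pics/c6.png',cv2.resize(c['color'][v-60:v+60,u-60:u+60,::-1],(480,480),interpolation=cv2.INTER_CUBIC))
E
```

```text
15.6 j [ -38.5   10.6  107.    15.2   40.3 -123. ] p [ 0.5638 -0.2296  0.1747] rpy [179.8  24.9 164.7] F [ 0.11  0.   -1.59] op 0.0379
[[-0.875, 0.262, 0.408], [0.239, 0.965, -0.107], [-0.421, 0.004, -0.907]]
offset in tool [ 0.0433 -0.003   0.0929]
rotvec [ 0.    -0.003 -0.001] offset in goal frame [ 0.0436 -0.0029  0.0928]
```

View pics/c6.png

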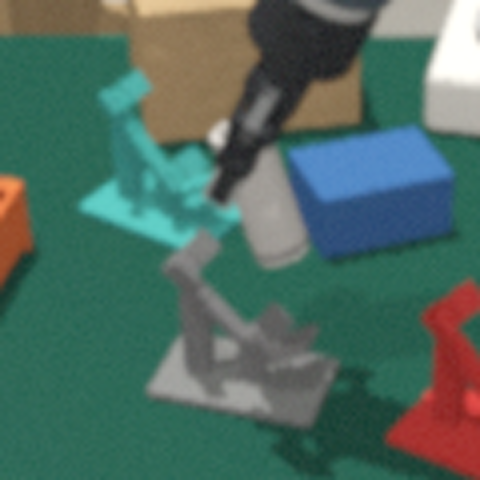

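The vial has turned in the grip: its edges in the picture are much steeper than in the cradle, with the right edge running (283,150)→(308,240). I'll measure its lean in the jaw-normal plane.

Run:
```python
from back import *
c=env.read_camera("side");s,M=st()
im=cv2.cvtColor(c["color"],cv2.COLOR_RGB2GRAY)
u,v=proj(c,np.array([.553,-.23,.13])).astype(int)
n=M[:,1];m=s["ee_pos"]-.022*M[:,2];f=np.array([np.cos(np.radians(-15)),np.sin(np.radians(-15)),0])
def pl(px,off):
    o,d=ray(c,px);m2=m+off*n;return o+d*((m2-o)@n)/(d@n)
print("mid px crop",((proj(c,m)-[u-60,v-60])*4).round())
for a,b in[((283,150),(308,240)),((243,205),(262,262))]:
    P=[pl((u-60+x/4-.4,v-60+y/4-.4),0.0) for x,y in(a,b)];d=P[0]-P[1];print("elev",np.degrees(np.arctan2(d[2],d@f)).round(1))
# expected picture lines for given elevations
for e in(45,55,65,75,85):
    ax=f*np.cos(np.radians(e))+np.array([0,0,1])*np.sin(np.radians(e))
    q=[((proj(c,m+k*ax)-[u-60,v-60])*4).round() for k in(-.05,.05)];print(e,q)
cv2.imwrite('pics/c7.png',cv2.resize(c['color'][v-45:v+15,u-25:u+35,::-1],(600,600),interpolation=cv2.INTER_CUBIC))
```

```text
15.7 j [ -38.4   10.6  107.    15.2   40.3 -123. ] p [ 0.5643 -0.2293  0.1754] rpy [179.8  25.  164.8] F [-0.3   0.34 -1.86] op 0.0377
[[-0.875, 0.26, 0.409], [0.237, 0.966, -0.108], [-0.423, 0.003, -0.906]]
mid px crop [235. 164.]
elev 76.1
elev 74.3
45 [array([285., 215.]), array([184., 111.])]
55 [array([276., 220.]), array([192., 105.])]
65 [array([265., 224.]), array([203., 101.])]
75 [array([255., 225.]), array([214.,  98.])]
85 [array([243., 225.]), array([226.,  98.])]
```

View pics/c7.png

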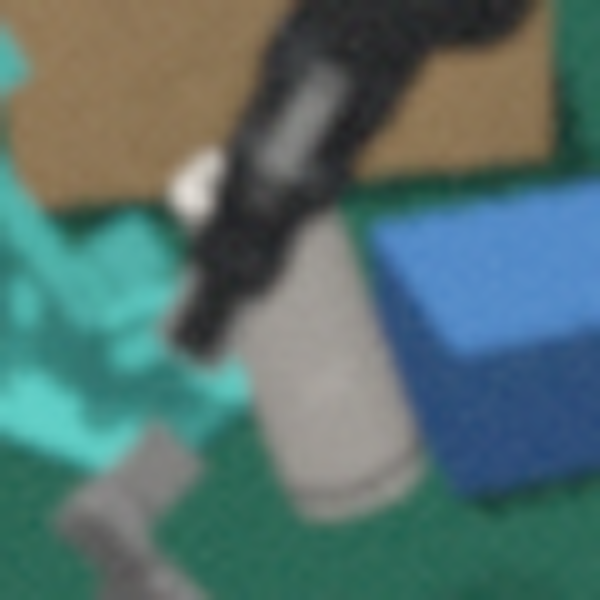

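The vial has both turned and slid in the grip: its floor end is at crop (360,485) and part of the mouth shows at (200,190). I'll measure it with a colour mask and compute its pose relative to the tool.

```bash
cat > vial.py <<'E'
from back import *
def vial(c,s,M,win=45,verbose=1):
    n=M[:,1];m=s["ee_pos"]-.0205*M[:,2]
    u,v=proj(c,m).astype(int);x0,y0=u-win,v-win
    im=cv2.resize(c["color"][y0:y0+2*win,x0:x0+2*win],None,fx=4,fy=4,interpolation=cv2.INTER_CUBIC)
    h=cv2.cvtColor(im,cv2.COLOR_RGB2HSV);mk=((h[...,1]<60)&(h[...,2]>110)).astype(np.uint8)
    mk=cv2.morphologyEx(mk,cv2.MORPH_OPEN,np.ones((7,7)))
    k,lab,stt,cen=cv2.connectedComponentsWithStats(mk)
    for i in range(1,k):
        if stt[i,4]>300: print(i,stt[i].tolist(),cen[i].round())
    return im,mk,lab,(x0,y0),n,m
E
python3 - <<'E'
from vial import *
import pickle
c=env.read_camera("side");t=env.read_camera("top");s,M=st();pickle.dump((c,t,s["ee_pos"],M),open("c8.pkl","wb"))
im,mk,lab,o,n,m=vial(c,s,M)
for y in range(0,360,12):
    r=lab[y];out=[]
    for i in set(r)-{0}: xs=np.where(r==i)[0];out.append((int(i),int(xs[0]),int(xs[-1])))
    if out: print(y,out)
print("mid at",(proj(c,m)-o)*4)
E
```

```text
15.8 j [ -38.4   10.6  107.    15.2   40.2 -123. ] p [ 0.5646 -0.2293  0.1756] rpy [179.9  25.  164.9] F [ 0.41  0.51 -2.56] op 0.0378
[[-0.875, 0.26, 0.409], [0.236, 0.966, -0.108], [-0.423, 0.002, -0.906]]
1 [46, 0, 31, 18, 512] [61.  8.]
2 [235, 0, 74, 37, 994] [270.  20.]
3 [318, 0, 42, 55, 1701] [343.  32.]
4 [195, 112, 23, 32, 405] [206. 128.]
5 [154, 134, 24, 31, 512] [166. 149.]
6 [179, 163, 78, 122, 5888] [218. 229.]
7 [115, 247, 53, 49, 1349] [143. 271.]
8 [148, 302, 61, 58, 1388] [177. 335.]
0 [(1, 46, 74), (2, 235, 249), (3, 344, 359)]
12 [(1, 47, 76), (2, 242, 264), (3, 339, 359)]
24 [(2, 258, 291), (3, 328, 359)]
36 [(2, 288, 302), (3, 323, 359)]
48 [(3, 318, 359)]
120 [(4, 204, 217)]
132 [(4, 196, 210)]
144 [(5, 158, 177)]
156 [(5, 154, 172)]
168 [(6, 209, 226)]
180 [(6, 202, 230)]
192 [(6, 197, 235)]
204 [(6, 183, 238)]
216 [(6, 179, 242)]
228 [(6, 187, 247)]
240 [(6, 189, 252)]
252 [(6, 193, 253), (7, 144, 158)]
264 [(6, 197, 256), (7, 131, 167)]
276 [(6, 205, 245), (7, 115, 157)]
288 [(7, 133, 148)]
312 [(8, 149, 167)]
324 [(8, 158, 179)]
336 [(8, 170, 191)]
348 [(8, 181, 208)]
mid at [181.55962104 180.74814267]
```

```bash
cat > rel.py <<'E'
from back import *
from kin import ik,fk
f=np.array([np.cos(np.radians(-15)),np.sin(np.radians(-15)),0]);zz=np.array([0,0,1.])
def rel(c,ee,M,o,B,d):
    n=M[:,1];m=ee-.0205*M[:,2]
    pl=lambda p:(lambda q:q[0]+q[1]*((m-q[0])@n)/(q[1]@n))(ray(c,(o[0]+(p[0]+.5)/4-.5,o[1]+(p[1]+.5)/4-.5)))
    b=pl(B);a=pl(np.array(B)-60*np.array(d))-b;a/=np.linalg.norm(a);mid=b+.05*a
    print("bottom",b.round(3),"elev",np.degrees(np.arctan2(a[2],a@f)).round(1),"mid",mid.round(4),"mid in tool",(M.T@(mid-ee)).round(4),"axis tool",(M.T@a).round(3))
    g=m-mid;print("grip rel. to mid: axial",(g@a).round(4),"perp",(g-(g@a)*a).round(4),np.linalg.norm(g-(g@a)*a).round(4))
    return mid,a
E
python3 - <<'E'
from rel import *
import pickle
c,t,ee,M=pickle.load(open("c8.pkl","rb"))
m=ee-.0205*M[:,2];u,v=proj(c,m).astype(int)
for B,d in[((228,264),(.29,.957)),((228,268),(.30,.954)),((226,264),(.27,.96))]: rel(c,ee,M,(u-45,v-45),B,np.array(d))
E
```

```text
bottom [ 0.526 -0.219  0.132] elev 75.4 mid [ 0.5381 -0.2222  0.1809] mid in tool [ 0.0227  0.     -0.0163] axis tool [-0.638 -0.    -0.77 ]
grip rel. to mid: axial 0.0177 perp [ 0.0138 -0.0037 -0.0037] 0.0148
bottom [ 0.526 -0.219  0.129] elev 74.9 mid [ 0.5386 -0.2223  0.1773] mid in tool [ 0.0237  0.     -0.0129] axis tool [-0.645 -0.    -0.764]
grip rel. to mid: axial 0.0211 perp [ 0.0123 -0.0033 -0.0034] 0.0132
bottom [ 0.527 -0.219  0.132] elev 76.6 mid [ 0.5385 -0.2223  0.1808] mid in tool [ 0.0222  0.     -0.0161] axis tool [-0.622 -0.    -0.783]
grip rel. to mid: axial 0.0173 perp [ 0.0138 -0.0037 -0.0034] 0.0147
```

The vial now sits 30° off in the grip, about 18 mm towards its mouth. Fully seated like this, the pads would foul the upper saddle. So I'll bring it in at about 60° with its floor end just inside the lower saddle, let it tip the short way into the V, then regrasp to correct it if needed.

```bash
cat > tgt.py <<'E'
from rel import *
seat=np.array([.553,-.2295,.09]);a45=(f+zz)/2**.5;p45=(f-zz)/2**.5
at=np.array([-.638,0,-.77]);mt=np.array([.0230,0,-.0155])
def target(elev,axial,depth,M):
    a=f*np.cos(np.radians(elev))+zz*np.sin(np.radians(elev))
    # tool: y level & square to the lean plane
    n=Mg[:,1];n=n-(n@zz)*zz;n=np.cross(zz,f) # level, left
    ang=np.arctan2(at[2],at[0]);e1=a;e2=np.cross(n,a) # e2: a turned about n
    # tool x,z from axis: at = at0*x + at2*z
    X=[at[0],0,at[2]];Y=np.cross([0,1,0],X)
    B=np.c_[X,[0,1,0],Y];W=np.c_[a,n,np.cross(n,a)];Mt=W@np.linalg.inv(B)
    U,_,V=np.linalg.svd(Mt);Mt=U@V
    mid=seat+a45*(-.05+axial)+p45*depth+.05*a
    return mid-Mt@mt,Mt
E
python3 - <<'E'
from tgt import *
s,M=st()
P,Mt=target(60,.006,-.003,M)
print("target",P.round(4),Mt.round(3).tolist(),ik(P,Mt,s["joint_pos"]))
up=P+[0,0,.06]
leg(M,s["ee_pos"],Mt,up,4)
print("then down in tool",(Mt.T@[0,0,-.06]).round(4))
E
```

```text
15.8 j [ -38.4   10.6  107.    15.2   40.2 -123. ] p [ 0.5646 -0.2293  0.1756] rpy [179.9  25.  164.9] F [ 0.41  0.51 -2.56] op 0.0378
[[-0.875, 0.26, 0.409], [0.236, 0.966, -0.108], [-0.423, 0.002, -0.906]]
target [ 0.5695 -0.2339  0.0929] [[-0.952, 0.259, 0.162], [0.255, 0.966, -0.043], [-0.168, -0.0, -0.986]] (array([ -34.6,   23.2,   97.7,    4.2,   50.1, -112. ]), np.float64(0.0))
rot [0.0, 0.067, -0.0] n 4 deg/row 3.85
[0.001, -0.001, 0.006]
[0.001, -0.001, 0.006]
[0.0, -0.001, 0.006]
[-0.0, -0.001, 0.006]
then down in tool [0.0101 0.     0.0592]
```

Request:
{"method": "step_arm", "body": {"targets": [{"delta_rot":[0,0.067,0],"offset":[0.001,-0.001,0.006],"gripper":0.3},{"delta_rot":[0,0.067,0],"offset":[0.001,-0.001,0.006],"gripper":0.3},{"delta_rot":[0,0.067,0],"offset":[0,-0.001,0.006],"gripper":0.3},{"delta_rot":[0,0.067,0],"offset":[0,-0.001,0.006],"gripper":0.3},{"delta_rot":[0,0,0],"offset":[0,0,0],"gripper":0.3},{"delta_rot":[0,0,0],"offset":[0,0,0],"gripper":0.3},{"delta_rot":[0,0,0],"offset":[0,0,0],"gripper":0.3}]}}

```text
clock: 16.38
ee_pos: [0.5691, -0.235, 0.1519]
orientation: [179.9, 9.7, 164.9]
wrist_force: [-0.8, 0.0, -1.6]
opening: 0.0378
```

Run:
```python
from tgt import *
from vial import vial
s,M=st()
P,Mt=target(60,.006,-.003,M)
print("off goal frame",(Mt.T@(P-s["ee_pos"])).round(4),R.from_matrix(M.T@Mt).as_rotvec().round(3))
c=env.read_camera("side")
im,mk,lab,o,n,m=vial(c,s,M)
for y in range(130,330,10):
    r=lab[y];out=[]
    for i in set(r)-{0}: xs=np.where(r==i)[0];out.append((int(i),int(xs[0]),int(xs[-1])))
    print(y,out)
a=f*.5+zz*.866;mid=s["ee_pos"]+M@mt
for k in(-.05,0,.05): print("pred",((proj(c,mid+k*(M@at))-o)*4).round())
cv2.imwrite("pics/c9.png",im[...,::-1])
```

```text
16.38 j [ -34.8   19.5   93.9    4.    57.5 -111.6] p [ 0.5691 -0.235   0.1519] rpy [179.9   9.7 164.9] F [-0.8   0.01 -1.58] op 0.0378
[[-0.952, 0.26, 0.164], [0.257, 0.966, -0.042], [-0.169, 0.002, -0.986]]
off goal frame [0.0099 0.0012 0.0582] [ 0.002  0.002 -0.002]
1 [186, 0, 67, 11, 594] [220.   4.]
2 [319, 0, 41, 36, 1436] [339.  17.]
3 [159, 97, 29, 39, 684] [173. 117.]
4 [182, 150, 92, 126, 6559] [225. 218.]
5 [127, 223, 52, 54, 1386] [155. 250.]
6 [160, 282, 42, 39, 720] [179. 302.]
7 [174, 331, 26, 26, 588] [185. 344.]
8 [122, 332, 25, 28, 481] [136. 348.]
130 [(3, 159, 176)]
140 []
150 [(4, 206, 213)]
160 [(4, 198, 219)]
170 [(4, 194, 227)]
180 [(4, 193, 234)]
190 [(4, 186, 241)]
200 [(4, 183, 247)]
210 [(4, 182, 254)]
220 [(4, 182, 261)]
230 [(4, 196, 268), (5, 157, 169)]
240 [(4, 202, 272), (5, 148, 178)]
250 [(4, 210, 272), (5, 131, 175)]
260 [(4, 217, 265), (5, 127, 165)]
270 [(4, 227, 251), (5, 147, 160)]
280 []
290 [(6, 160, 177)]
300 [(6, 167, 186)]
310 [(6, 176, 197)]
320 [(6, 195, 201)]
pred [246. 255.]
pred [212. 198.]
pred [175. 139.]
```

The prediction fits the picture (floor end predicted at (246,255), seen at about (244,252)). Lowering.

Request:
{"method": "step_arm", "body": {"targets": [{"delta_rot":[0,0,0],"offset":[0.0025,0.001,0.0145],"gripper":0.3},{"delta_rot":[0,0,0],"offset":[0.0025,0,0.0145],"gripper":0.3},{"delta_rot":[0,0,0],"offset":[0.0025,0,0.0145],"gripper":0.3},{"delta_rot":[0,0,0],"offset":[0.0024,0,0.007],"gripper":0.3},{"delta_rot":[0,0,0],"offset":[0,0,0],"gripper":0.3},{"delta_rot":[0,0,0],"offset":[0,0,0],"gripper":0.3}]}}

```text
clock: 16.93
ee_pos: [0.5675, -0.2341, 0.1005]
orientation: [179.9, 9.6, 164.8]
wrist_force: [-1.6, 0.8, -3.6]
opening: 0.0375
```

Request:
{"method": "step_arm", "body": {"targets": [{"delta_rot":[0,0,0],"offset":[0,0,0.004],"gripper":0.3},{"delta_rot":[0,0,0],"offset":[0,0,0.0037],"gripper":0.3},{"delta_rot":[0,0,0],"offset":[0,0,0],"gripper":0.3},{"delta_rot":[0,0,0],"offset":[0,0,0],"gripper":0.3},{"delta_rot":[0,0,0],"offset":[0,0,0],"gripper":0.3}]}}

```text
clock: 17.35
ee_pos: [0.5688, -0.2346, 0.0931]
orientation: [179.9, 9.6, 164.9]
wrist_force: [-5.1, 0.3, -2.1]
opening: 0.0377
```

Run:
```python
from tgt import *
s,M=st()
P,Mt=target(60,.006,-.003,M)
print("off goal frame",(Mt.T@(P-s["ee_pos"])).round(4))
ims=[]
for n in('side','top'):
    c=env.read_camera(n);u,v=proj(c,seat).astype(int);ims.append(cv2.resize(c['color'][v-35:v+35,u-35:u+35,::-1],(400,400),interpolation=cv2.INTER_CUBIC))
cv2.imwrite('pics/c10.png',np.hstack(ims))
```

```text
17.35 j [ -34.7   23.3   97.6    4.3   50.2 -112.1] p [ 0.5688 -0.2346  0.0931] rpy [179.9   9.6 164.9] F [-5.09  0.31 -2.08] op 0.0377
[[-0.952, 0.261, 0.162], [0.257, 0.965, -0.042], [-0.167, 0.002, -0.986]]
off goal frame [-0.0004  0.0009  0.0003]
```

View pics/c10.png

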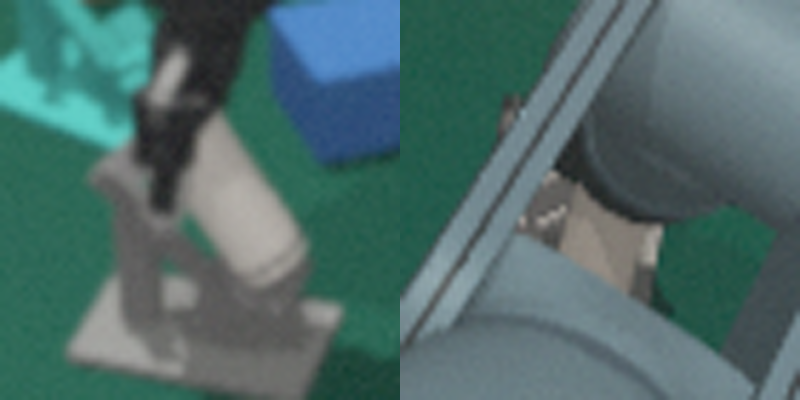

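The side view shows the floor end in the lower saddle at (275,265), with the mouth end held above the upper saddle. Releasing.

Request:
{"method": "step_arm", "body": {"targets": [{"delta_rot":[0,0,0],"offset":[0,0,0],"gripper":0.55},{"delta_rot":[0,0,0],"offset":[0,0,0],"gripper":0.6},{"delta_rot":[0,0,0],"offset":[0,0,0],"gripper":0.8},{"delta_rot":[0,0,0],"offset":[0,0,0],"gripper":1},{"delta_rot":[0,0,0],"offset":[0,0,0],"gripper":1},{"delta_rot":[0,0,0],"offset":[0,0,0],"gripper":1},{"delta_rot":[0,0,0],"offset":[0,0,0],"gripper":1},{"delta_rot":[0,0,0],"offset":[0,0,0],"gripper":1}]}}

```text
clock: 18.12
ee_pos: [0.5697, -0.2349, 0.093]
orientation: [179.9, 9.7, 164.9]
wrist_force: [-0.0, -0.1, -0.5]
opening: 0.0855
```

Request:
{"method": "step_arm", "body": {"targets": [{"delta_rot":[0,0,0],"offset":[-0.003,0,-0.0197],"gripper":1},{"delta_rot":[0,0,0],"offset":[-0.006,0,-0.0394],"gripper":1},{"delta_rot":[0,0,0],"offset":[-0.006,0,-0.0394],"gripper":1},{"delta_rot":[0,0,0],"offset":[-0.006,0,-0.0394],"gripper":1},{"delta_rot":[0,0,0],"offset":[0,-0.04,0],"gripper":1},{"delta_rot":[0,0,0],"offset":[0,-0.04,0],"gripper":1},{"delta_rot":[0,0,0],"offset":[0.02,-0.035,0],"gripper":1},{"delta_rot":[0,0,0],"offset":[0.02,-0.035,0],"gripper":1},{"delta_rot":[0,0,0],"offset":[0.02,-0.035,0],"gripper":1},{"delta_rot":[0,0,0],"offset":[0,0,0],"gripper":1}]}}

```text
clock: 18.95
ee_pos: [0.4568, -0.4028, 0.2209]
orientation: [-180.0, 9.5, 164.5]
wrist_force: [0.5, 0.4, -0.0]
opening: 0.0855
```

Run:
```python
from tgt import *
import pickle
s,M=st()
d=pickle.load(open("c0.pkl","rb"));ims=[];new={}
for n in('side','top'):
    c=env.read_camera(n);new[n]=c;a=c["color"].astype(int);b=d[n]["color"].astype(int)
    u,v=proj(c,seat).astype(int)
    for src in(d[n],c): ims.append(cv2.resize(src['color'][v-32:v+32,u-32:u+32,::-1],(300,300),interpolation=cv2.INTER_CUBIC))
    print(n,"mean abs diff round the vial",abs(a-b)[v-25:v+25,u-20:u+20].mean().round(1))
pickle.dump(new,open("c11.pkl","wb"))
cv2.imwrite('pics/c11.png',np.vstack([np.hstack(ims[:2]),np.hstack(ims[2:])]))
```

```text
18.95 j [ -55.5   16.1   88.4    6.6   68.3 -132.1] p [ 0.4568 -0.4028  0.2209] rpy [-180.     9.5  164.5] F [ 0.53  0.43 -0.  ] op 0.0855
[[-0.95, 0.267, 0.16], [0.263, 0.964, -0.045], [-0.166, -0.001, -0.986]]
side mean abs diff round the vial 2.6
top mean abs diff round the vial 5.4
```

View pics/c11.png

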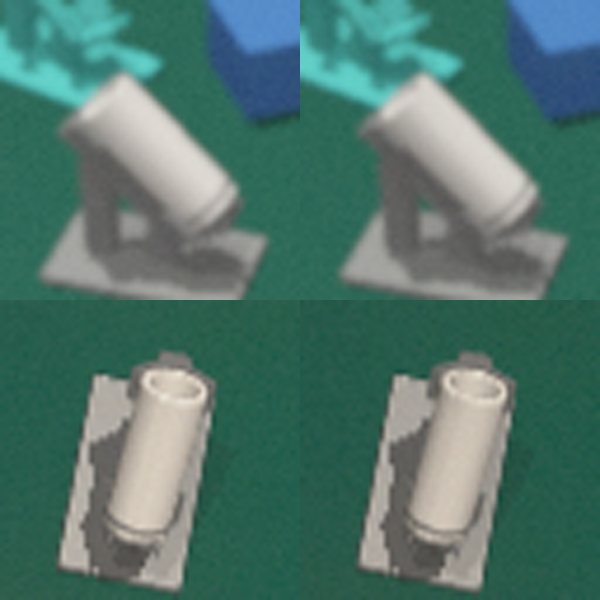

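The vial sits as it did at the start: before/after pairs agree within about a pixel in both views. I'll do one numeric check on the balls and bystanders, then hand in.

Run:
```python
from tgt import *
import pickle
d=pickle.load(open("c0.pkl","rb"));e=pickle.load(open("c11.pkl","rb"))
g=lambda c:cv2.cvtColor(c["color"],cv2.COLOR_RGB2GRAY)
for n,(X,w) in dict(beaker=([.42,-.008,.035],14),pen=([.645,-.002,.007],18),box=([.451,-.449,.03],22),bottle=([.429,.452,.08],18),vial=([.553,-.23,.09],18)).items():
    for k in("side","top"):
        u,v=proj(d[k],np.array(X)).astype(int)
        if u-w-6<0 or v-w-6<0 or u+w+6>560 or v+w+6>420: continue
        r=cv2.matchTemplate(g(e[k])[v-w-6:v+w+6,u-w-6:u+w+6],g(d[k])[v-w:v+w,u-w:u+w],cv2.TM_CCOEFF_NORMED)
        _,b,_,l=cv2.minMaxLoc(r);print(n,k,"shift px",(l[0]-6,l[1]-6),round(b,3))
c=e["side"];df=cv2.absdiff(g(c),g(d["side"]));
u,v=proj(c,np.array([.533,.165,.0])).astype(int);m=np.zeros_like(df);m[v-55:v+40,u-50:u+50]=(df[v-55:v+40,u-50:u+50]>14)
m=cv2.morphologyEx(m,cv2.MORPH_OPEN,np.ones((3,3)))
k,l,s,q=cv2.connectedComponentsWithStats(m)
for i in range(1,k): print("ball?",q[i].round(1),s[i,4],onz(c,q[i],.016).round(3))
print(env.read_state()["wrist_force"].round(2))
env.sign_off()
```

```text
beaker side shift px (0, 0) 0.999
beaker top shift px (0, 0) 0.976
pen side shift px (0, 0) 0.998
pen top shift px (0, 0) 0.993
box side shift px (0, 0) 0.964
box top shift px (-1, 0) 0.183
bottle top shift px (0, 0) 0.999
vial side shift px (0, 0) 0.999
vial top shift px (0, 0) 0.998
ball? [291.3 261.5] 197 [0.459 0.079 0.016]
ball? [276.  268.5] 86 [0.497 0.103 0.016]
[0.06 0.8  0.22]
the job is handed in; nothing more can be done
```

The vial is empty and back in its cradle, all three balls are in the tray, and I handed the job in at about 19 s. No verdict was reported.

**How it went:** I gripped the vial at its middle, turned the mouth about 52° down over the tray and shook it along its axis. Wrist weight dropped from about 3.5 N to 1.7–1.9 N (1.67 N is empty). A second shake brought no further drop.

**What went wrong:** the vial slipped in the grip, by about 30° and 20 mm. I noticed it over the cradle, before lowering. I set the floor end into the lower saddle at about 60° and let it tip the last stretch into its seat.

**Last checks:**
- **Vial:** no pixel shift from its starting pose in either view (match 0.998 or better).
- **Balls:** all three were visible in the tray after shaking. The final automatic check found two blobs inside the tray, at about (0.46, 0.08) and (0.50, 0.10). The larger is probably the two touching balls, but I did not view that picture to confirm.
- **Bystanders:** beaker, pen and wash bottle had not moved. The tip box showed no shift in the side view. The top-view check of it failed (match 0.18), probably because the arm was parked over it.
- **Robot:** the gripper was open and clear, with wrist force near zero.

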